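# Beakers through the dust lock into the fettling bay

## Task

First fit the suction nozzle in the fettling bay: push it down onto the extraction port, turned so that its hole meets the spring button, until it is fully home and the button pops out through the hole. Then bring all the clay beakers from the wooden ware board into the bay through the dust lock, in one load: stand them on the lock's sliding tray, slide the tray back to the middle, shut the outer door (on the beakers' side), and only then open the inner door, draw the tray out with the beakers on it and stand them upright on the fireclay bat; the two doors must never be open at the same time. Finish with the tray back in the middle of the lock, both doors shut, the nozzle still clicked home, and the other things on the bench left where they are.

Things in the scene. Friction and masses are not known exactly. Their poses are not given: they have to be found in the camera images.
- hatch: the dust lock: low clear box fixed in the divider between clean bench (+y) and fettling bay (-y). Origin: centre of underside; its y points from the bay (inner) to the clean bench (outer) side, x along the hinges. Base 238 x 262 x 32 mm; roof y -60 to +60 mm, top 120 mm up. Divider in its plane y = 0: x -220 to -120 mm, 106 mm high; x 121 to 328 mm, 158 mm high
- outer_door (a joint): angle of the outer door (rad): 0 shut, 2.34 open. Clear flap 222 x 109 x 6 mm, hinged at its lower edge: hinge line along the lock's x at y +136, z 36 mm. Shut, it leans inwards 44 deg from upright onto the roof's edge and its weight (260 g) keeps it shut; opened, it swings out and down until it lies level. Past upright (0.77 rad) it falls slowly by itself
- inner_door (a joint): angle of the inner door (rad): 0 shut, 2.34 open. Clear flap 222 x 109 x 6 mm, hinged at its lower edge: hinge line along the lock's x at y -136, z 36 mm. Shut, it leans inwards 44 deg from upright onto the roof's edge and its weight (260 g) keeps it shut; opened, it swings out and down until it lies level. Past upright (0.77 rad) it falls slowly by itself
- outer_bar (a point): middle of the outer door's handle: black round bar 12 mm thick, 96 mm long, parallel to the hinge and 150 mm from it, on two end arms, with a gap of 35 mm between bar and panel. Shut: 143 mm over the table, above the roof's edge; open: 36 mm over the table
- inner_bar (a point): middle of the inner door's handle, the outer one's mirror image. Shut: 143 mm over the table, above the roof's edge; open: 36 mm over the table
- tray (a joint): slide of the steel tray along the lock's y (m): 0 middle, +0.18 (stop) out on the clean side, -0.18 (stop) out on the bay side, over the open door; 4 N friction. Inside 194 (x) x 198 (y) mm, floor 50 mm over the table, side rims 10 mm, end rims 2 mm. Beakers stand in a row along x, within 30 mm of its middle line in y, to clear the doors. Fully out, its middle is reached from straight above
- tray_grip_outer (a point): grip point of the tray's outer handle: a black upright round knob 14 mm thick, 92 mm from the tray's middle, from the tray's floor (50 mm over the table) up to 70 mm; this point is 62 mm up, on its axis. Once the outer door is open it can be taken from above with the fingers one each side along the lock's x (closing along y would hit the roof while the tray is in the lock)
- tray_grip_inner (a point): the same point of the tray's inner knob, the mirror image, reached once the inner door is open
- nozzle: black suction nozzle standing loose in the bay, 152 mm tall, 160 g. Origin: centre of underside, z up. Lower 85 mm: tube, outside 45, bore 38.6 mm, open below. Top: fishtail mouth, 26 mm thick along its x, 84 mm wide along y, flat faces from 112 to 152 mm up: grip there across x. A hole 16 mm wide, 18 mm high in the tube's -x side, centre 40 mm up
- nozzle_hole (a point): centre of the hole in the nozzle's tube, on the inner face of its wall, 19.3 mm from the tube's axis on the -x side
- port: extraction port fixed on the table in the bay. Origin: centre of underside. Flange 80 mm across; collar top 30 mm up, on which the nozzle's underside rests when home; upright stub 36 mm across up to 100 mm, top 10 mm tapered to 22 mm. On its -x side, 70 mm up, a spring button stands out 6 mm. Home, the nozzle's x axis is along the port's (within 8 deg); pushing past the button takes about 10 N
- port_button (a point): where the centre of the nozzle's hole must come: 19.3 mm from the stub's axis on its -x side, 70 mm above the table
- spring_button (a joint): how far the button is pressed in (m): 0 popped out, about 0.005 while the tube's wall covers it, stop at 0.0065
- ware_board: wooden board on the clean bench, fixed, 300 (its x) x 130 x 9 mm, where the beakers stand at first. Origin: centre of its underside
- bat: fireclay bat in the bay, fixed, sand-coloured slab 130 (its x) x 240 (its y) x 10 mm, where the beakers must finally stand. Origin: centre of its underside
- beaker1: unfired clay beaker, one of up to three alike (some may be absent), round, 50 mm across and 56 mm tall, 130 g, standing upright. Origin: centre of its underside, z up
- beaker2: unfired clay beaker, one of up to three alike (some may be absent), round, 50 mm across and 56 mm tall, 130 g, standing upright. Origin: centre of its underside, z up
- beaker3: unfired clay beaker, one of up to three alike (some may be absent), round, 50 mm across and 56 mm tall, 130 g, standing upright. Origin: centre of its underside, z up
- tool_jar: stoneware jar of modelling tools, 66 mm across, 85 mm tall, tools up to 170 mm, must not be disturbed. Origin: centre of its underside
- fettling_knife: fettling knife lying on the clean bench, 170 mm long, must not be disturbed. Origin: centre of its underside
- bisque_bowl: bisque bowl, 110 mm across, 50 mm tall, must not be disturbed. Origin: centre of its underside
- dust_brush: dusting brush lying in the bay, about 200 mm long, must not be disturbed. Origin: centre of its underside
- wood_rib: flat wooden rib, 100 x 50 x 6 mm, must not be disturbed. Origin: centre of its underside
Mind the look-alikes: they are no part of the job. Leave any red look-alike of the beaker2 alone. What is shaped like the nozzle but orange or pink is not meant.

How it is judged (in metres and radians):
On the way, in this order (a step that is already met when the one before it is completed fails the run):
1. the suction nozzle is pushed fully down on the extraction port and the spring button has popped out through its hole (distance between nozzle_hole and port_button below 0.006 m and value of joint spring_button below 0.002 m and angle between nozzle's own z axis and vertical below 0.08 rad), for 0.3 s.
2. every beaker stands on the tray inside the dust lock, with the tray in the middle and both doors shut (value of joint tray between -0.012 and 0.012 m and value of joint each of outer_door, inner_door below 0.08 rad and x of beaker1 in the frame of hatch between -0.1 and 0.1 m and z of beaker1 in the frame of hatch between 0.04 and 0.07 m and angle between each of beaker1, beaker2, beaker3's own z axis and vertical below 0.15 rad and y of beaker1 in the frame of hatch between -0.08 and 0.08 m and x of beaker2 in the frame of hatch between -0.1 and 0.1 m and z of beaker2 in the frame of hatch between 0.04 and 0.07 m and y of beaker2 in the frame of hatch between -0.08 and 0.08 m and x of beaker3 in the frame of hatch between -0.1 and 0.1 m and z of beaker3 in the frame of hatch between 0.04 and 0.07 m and y of beaker3 in the frame of hatch between -0.08 and 0.08 m), for 0.3 s.
3. with the outer door shut and the inner door open, the tray is drawn out on the bay side with the beakers on it (value of joint outer_door below 0.08 rad and value of joint inner_door above 1.8 rad and value of joint tray below -0.12 m and x of beaker1 in the frame of hatch between -0.1 and 0.1 m and z of beaker1 in the frame of hatch between 0.04 and 0.07 m and angle between each of beaker1, beaker2, beaker3's own z axis and vertical below 0.15 rad and y of beaker1 in the frame of hatch between -0.27 and -0.04 m and x of beaker2 in the frame of hatch between -0.1 and 0.1 m and z of beaker2 in the frame of hatch between 0.04 and 0.07 m and y of beaker2 in the frame of hatch between -0.27 and -0.04 m and x of beaker3 in the frame of hatch between -0.1 and 0.1 m and z of beaker3 in the frame of hatch between 0.04 and 0.07 m and y of beaker3 in the frame of hatch between -0.27 and -0.04 m), for 0.2 s.
At the end, for the whole second after the job is handed in: every beaker stands upright and still on the fireclay bat (its centre over the bat); the nozzle is fully down on the port (hole within 6 mm of the button) with the button popped out; the tray is within 12 mm of the middle of the lock and both doors are shut (within 0.08 rad) (all of step 1 and value of joint tray between -0.012 and 0.012 m and value of joint each of outer_door, inner_door below 0.08 rad and x of beaker1 in the frame of bat between -0.06 and 0.06 m and y of beaker1 in the frame of bat between -0.115 and 0.115 m and z of beaker1 in the frame of bat between 0.005 and 0.017 m and angle between each of beaker1, beaker2, beaker3's own z axis and vertical below 0.1 rad and linear speed of each of beaker1, beaker2, beaker3 below 0.02 m/s and x of beaker2 in the frame of bat between -0.06 and 0.06 m and y of beaker2 in the frame of bat between -0.115 and 0.115 m and z of beaker2 in the frame of bat between 0.005 and 0.017 m and x of beaker3 in the frame of bat between -0.06 and 0.06 m and y of beaker3 in the frame of bat between -0.115 and 0.115 m and z of beaker3 in the frame of bat between 0.005 and 0.017 m); the robot touches nothing.
It fails at once if both doors of the lock are open at the same time (each more than 0.15 rad) (value of joint each of outer_door, inner_door above 0.15 rad).
It fails at once if another thing on the bench is pushed more than 30 mm from its place (distance of any of tool_jar, fettling_knife, bisque_bowl, dust_brush, wood_rib from where it was at the start of the episode above 0.03 m).
Of beaker1, beaker2, beaker3 only 1 to 3 are there at a start; the rules pass over those that are not, and their reading is None.
At some moment in a run one of beaker1, beaker2, beaker3 may be knocked a few centimetres aside while the robot is not near it.
It also fails if it takes over 210 s, if anything falls off the work surface, if the arm or the gripper's body presses on something with over 40 N, if the wrist force passes 120 N, or if a joint passes its speed limit or range.

## Robot

A 6-joint arm with a two-finger parallel gripper is mounted at the origin on the work surface. World frame = base frame: x ahead of the robot, y to its left, z up, the work surface at z = 0. Lengths are in m, angles in degrees, forces in N, time in s.
With the tool pointing down it reaches from about 0.325 to 0.775 m from the base axis. Payload 5.5 kg.
Tool frame: the origin (TCP) lies between the finger pads; the fingertips stand 14 mm ahead of it and the grasp point (between the pads) lies 5 mm behind it; z points along the fingers, y is the line along which they close (so a half turn about z gives the same grasp; the last joint's range is limited). The gripper opens to 85 mm and grips with 20 to 120 N. Pads are 22 mm wide; open, the fingers measure 114 mm over their backs; the gripper's body (76 mm by 85 mm) begins 54 mm behind the grasp point. The pads swing forward as they close: fully open they stand 13 mm farther back than shut.
Start: joints at [73.585, 5.22, 70.514, -0, 104.267, -3.249], TCP at [0.137, 0.584, 0.245] pointing down, gripper open.
Joint ranges: [-164.24, 164.24], [-49.07, 125.15], [9.68, 141.18], [-86.29, 266.29], [3.28, 154.24], [-151.56, 151.56]. Speed limits (degrees/s): [147.25, 147.25, 172.46, 180, 180, 180].

## Interface

Orientations are given as [roll, pitch, yaw] about the fixed x, y, z axes, in that order (R = Rz(yaw) Ry(pitch) Rx(roll)).
In Python, from rig import ctrl, imaging, workorder gives the robot as it stands.
- The arm moves only by the shell command python3 -m crank 'ROWS' [OPENING] [FORCE]. ROWS is JSON, a list of rows, each a list of 4 numbers: the shift along the world's x, y, z in m, then the turn about the world's z in rad. A call has 1 to 5 rows; each row is the pose to reach, as a shift and turn from the pose commanded when the call began; what a row does not reach only later rows make up. A row lasts 1/8 s, in which the tool goes at most 62.5 mm and 10.7 degrees, less where a joint would pass 70% of its speed; a pose out of reach is approached as far as the arm can. A call with a gripper value outside its range is refused whole. OPENING is the finger opening in m, from 0 to 0.0854, set as the call begins (- or left out, the last holds). The fingers move at their own pace and stop on an object; FORCE is the grip in N (left out, the last holds). Time passes only in rows, so rows that repeat a pose let the fingers close. It gives the time, the measured TCP pose, the force, the opening and the grip force at its end, in the units of the state.
- ctrl.get_obs(): the state, without advancing time (a new reading comes with each control period).
- imaging.read_camera(name): name is "scene" or "top" or "wrist"; returns a dict with "frame" (400x640x3 uint8, red, green, blue), "mtx" (3x3 intrinsics, pixels), "world_to_cam" (4x4, takes a point from world to camera coordinates); the wrist camera has in their place "mount" (4x4, takes a point from camera to tool coordinates, whose origin is the TCP and whose axes are the flange's). Camera axes: x right, y down, z forward; pixel columns grow to the right and rows downward; lengths in m; the calibration is good to about 2 mm. A picture is of the moment at which its call begins: read the wrist's pose just before it. There is no depth.
- workorder.job_done(): hands the job in; it is judged then, once.
The state is a dict: "clock": time; "qpos": joint angles; "joint_vel": joint speeds; "tau": joint torques, N m; "position": TCP position; "eef_rot": TCP orientation; "contact_force": force on the tool from outside, world axes, zero at the start; "ft_torque": the same for the moment, N m; "finger_gap": finger opening in m; "finger_force": force on a finger pad.
Only numpy, scipy, OpenCV 4.12 (cv2) and the standard library are available. Lean on these libraries where they do the work, as an engineer would, in place of code of your own. Each camera call takes 0.05 s, during which the arm holds its last target. There are 200 camera calls.

## Working session

There is one attempt and no reset: what is moved stays moved. The work goes in short steps, Python scripts to look and compute and a shell command to move; the robot and the scene stay as the last step left them, time stands still between calls to the robot, and variables do not carry over. Pictures are saved under pics/ and viewed, at most 14 in all, crops included, and the job is handed in when it is done.

```bash
ls; mkdir -p pics
python3 - <<'E'
from rig import ctrl, imaging
import cv2,numpy as np
print(ctrl.get_obs())
for n in ["scene","top"]:
    r=imaging.read_camera(n); cv2.imwrite(f"pics/{n}0.png",r["frame"][:,:,::-1]); print(n,r["mtx"].tolist(),np.round(r["world_to_cam"],4).tolist())
print(imaging.read_camera("wrist")["mount"])
E
```

```text
pics
{'clock': 0.0, 'qpos': array([ 7.35876268e+01,  5.26423969e+00,  7.05819579e+01,  4.49555703e-04,
        1.04266600e+02, -3.24778853e+00]), 'joint_vel': array([-0.05920536, -0.04613928, -0.022679  ,  0.06559662, -0.02567517,
       -0.05938978]), 'tau': array([ 1.01860328e-04, -4.58741069e+01, -4.18020630e+01,  7.46879346e-05,
        1.17061703e-02, -2.41496593e-06]), 'position': array([0.13656821, 0.58399134, 0.24413825]), 'eef_rot': array([-1.79887408e+02, -6.82568921e-03,  1.66835519e+02]), 'contact_force': array([ 0.04418765, -0.40580691,  0.171639  ]), 'ft_torque': array([ 0.02575011,  0.02795252, -0.06351474]), 'finger_force': 0.0, 'finger_gap': 0.08519888599883203}
scene [[426.85572385898325, 0.0, 322.17936796231027], [0.0, 426.85572385898325, 192.59223437575], [0.0, 0.0, 1.0]] [[-0.614, 0.7893, -0.0039, 0.2462], [0.4401, 0.3383, -0.8318, -0.0607], [-0.6552, -0.5124, -0.5551, 1.6053], [0.0, 0.0, 0.0, 1.0]]
top [[498.7190934663411, 0.0, 321.21125678646735], [0.0, 498.7190934663411, 199.6046918938123], [0.0, 0.0, 1.0]] [[0.0169, -0.9998, 0.0114, -0.0321], [-0.9958, -0.0179, -0.09, 0.3901], [0.0902, -0.0098, -0.9959, 1.5604], [0.0, 0.0, 0.0, 1.0]]
[[-3.35818591e-04 -9.61987112e-01 -2.73094643e-01  7.02727774e-02]
 [ 9.99999859e-01 -4.35479097e-04  3.04314776e-04 -3.54695306e-04]
 [-4.11673901e-04 -2.73094502e-01  9.61987122e-01 -1.28518586e-01]
 [ 0.00000000e+00  0.00000000e+00  0.00000000e+00  1.00000000e+00]]
```

View pics/top0.png

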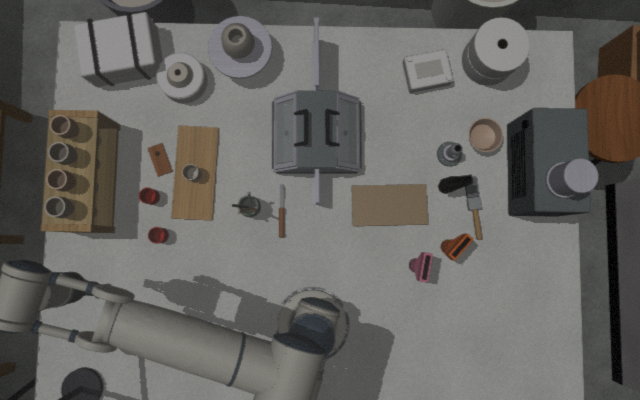

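View pics/scene0.png

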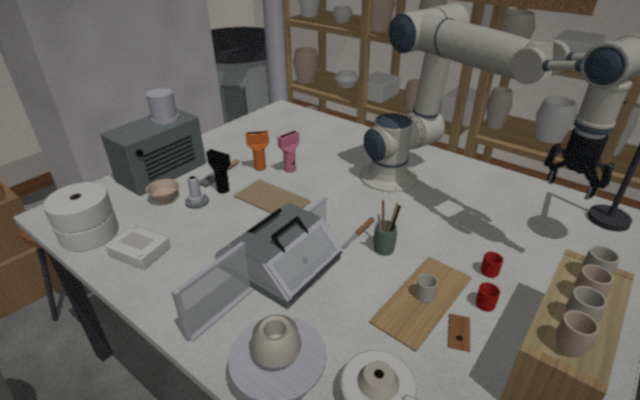

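The top view shows one clay beaker on the board (191,173), the lock (317,133), the bat (390,205), the black nozzle (455,184) and the port (450,152).
Look-alikes: red beakers (149,196) and (158,236), orange nozzle (458,246), pink nozzle (422,267), and clay cups on the crate (60,125 to 57,207), which isn't the ware board. I choose the black nozzle and the beaker on the board.

```bash
cat > h.py <<'E'
from rig import ctrl, imaging
import cv2,numpy as np
from scipy.spatial.transform import Rotation as Ro
def cam(n):
    o=ctrl.get_obs(); r=imaging.read_camera(n); K=r["mtx"]
    if n=="wrist":
        T=np.eye(4);T[:3,:3]=Ro.from_euler("xyz",o["eef_rot"],degrees=True).as_matrix();T[:3,3]=o["position"]
        W=T@r["mount"]
    else: W=np.linalg.inv(r["world_to_cam"])
    return r["frame"],K,W
def ray(K,W,uv,z):
    d=W[:3,:3]@np.linalg.solve(K,[uv[0],uv[1],1]); c=W[:3,3]
    return c+d*(z-c[2])/d[2]
def proj(K,W,p):
    q=np.linalg.inv(W)@np.append(p,1); q=K@q[:3]; return q[:2]/q[2]
def tri(v1,v2):
    A=[];b=[]
    for K,W,uv in (v1,v2):
        d=W[:3,:3]@np.linalg.solve(K,[uv[0],uv[1],1]); d/=np.linalg.norm(d)
        M=np.eye(3)-np.outer(d,d);A.append(M);b.append(M@W[:3,3])
    return np.linalg.lstsq(np.vstack(A),np.hstack(b),rcond=None)[0]
def save(name,f,box=None,s=1):
    if box: x0,y0,x1,y1=box; f=f[y0:y1,x0:x1]
    cv2.imwrite("pics/"+name,cv2.resize(f[:,:,::-1],None,fx=s,fy=s,interpolation=cv2.INTER_CUBIC))
def st():
    o=ctrl.get_obs(); print(round(o["clock"],2),np.round(o["position"],4),np.round(o["eef_rot"],2),np.round(o["contact_force"],1),round(o["finger_gap"],4),np.round(o["qpos"],1))
E
python3 - <<'E'
from h import *
T,K,W=cam("top");S,Ks,Ws=cam("scene")
a=cv2.resize(T[130:230,400:500],None,fx=4,fy=4,interpolation=2)
b=cv2.resize(S[130:230,140:240],None,fx=4,fy=4,interpolation=2)
cv2.imwrite("pics/noz.png",np.hstack([a,b])[:,:,::-1])
h=cv2.resize(T[70:220,150:370],None,fx=3.6,fy=3.6,interpolation=2); cv2.imwrite("pics/hat.png",h[:,:,::-1])
for n,uv,z in [("board",(195,172.5),.009),("beaker",(191,173),.056),("portflange",(450,153),.01),("nozmouth",(455,184),.152),("hatch",(317,133),.1)]: print(n,ray(K,W,uv,z))
E
```

```text
board [0.47088584 0.378514   0.009     ]
beaker [0.46247366 0.37924011 0.056     ]
portflange [ 0.54920762 -0.43704595  0.01      ]
nozmouth [ 0.43100024 -0.41264973  0.152     ]
hatch [ 0.58583484 -0.00824124  0.1       ]
```

View pics/noz.png

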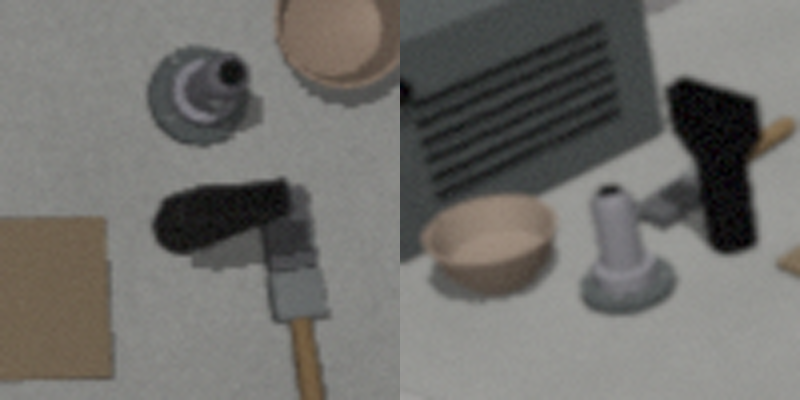

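View pics/hat.png

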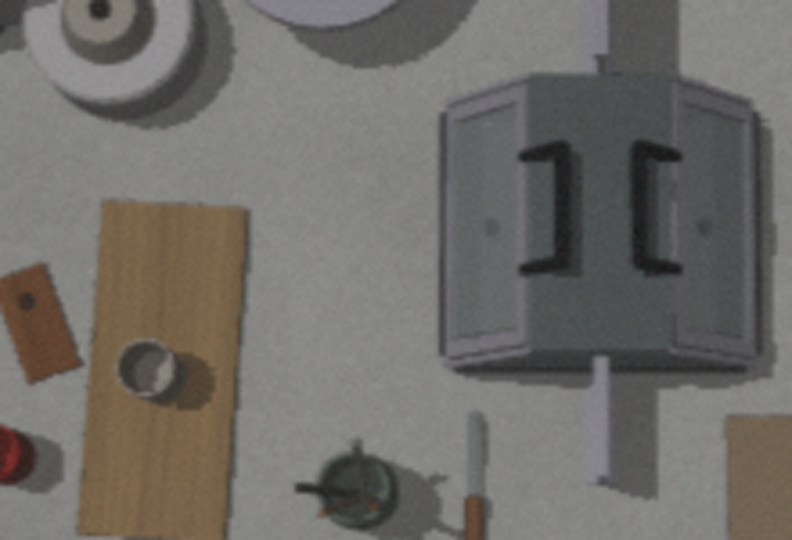

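Close crops: the nozzle tube's foot is near (446,187) in the top view, with its mouth leaning to the right and its width along image x. The port stub top is at (458,148). The button and hole aren't visible, so the wrist camera has to find them. The long divider part points up, so hatch x is about world +x.

Run:
```python
from h import *
T,K,W=cam("top");S,Ks,Ws=cam("scene")
f,Kw,Ww=cam("wrist"); print(Kw.tolist(), "camtop",W[:3,3])
def c(x,y,s,ox,oy): return (ox+(x+.5)/s-.5,oy+(y+.5)/s-.5)
for n,x,y in [("roofTL",527,73),("TR",675,73),("BL",523,353),("BR",677,353)]: print(n,ray(K,W,c(x,y,3.6,150,70),.12))
for n,x,y in [("barL t",563,142),("barL b",563,268),("barR t",638,142),("barR b",638,268)]: print(n,ray(K,W,c(x,y,3.6,150,70),.143))
for n,x,y,z in [("portflange",196,94,.005),("stubtop",232,72,.1),("nozbase",182,228,.01)]: print(n,ray(K,W,c(x,y,4,400,130),z))
print("tri stubtop",tri((K,W,c(232,72,4,400,130)),(Ks,Ws,c(611-400,190,4,140,130))))
print("noz base scene",ray(Ks,Ws,c(732-400,238,4,140,130),.01))
m=(T.max(2)<35).astype(np.uint8);m[:, :430]=0;m[:,480:]=0;m[:165]=0;m[205:]=0
ct=max(cv2.findContours(m,0,2)[0],key=cv2.contourArea);print("blk top",cv2.minAreaRect(ct))
# beaker rim
for n,x,y in [("beaker rim",147.5,369)]: print(n,ray(K,W,c(x,y,3.6,150,70),.065))
hsv=cv2.cvtColor(T,cv2.COLOR_RGB2HSV)
for n,r in [("board",(165,120,225,225)),("bat",(345,178,432,230))]:
    q=np.zeros(T.shape[:2],np.uint8);x0,y0,x1,y1=r;q[y0:y1,x0:x1]=((hsv[y0:y1,x0:x1,1]>55)*1)
    ct=max(cv2.findContours(q,0,2)[0],key=cv2.contourArea);b=cv2.boxPoints(cv2.minAreaRect(ct))
    print(n,[np.round(ray(K,W,p,.0095)[:2],3).tolist() for p in b])
```

```text
[[345.2496076671751, 0.0, 321.3404988733373], [0.0, 345.2496076671751, 201.77475772216752], [0.0, 0.0, 1.0]] camtop [ 0.24817125 -0.009799    1.58945584]
roofTL [0.71214936 0.05733269 0.12      ]
TR [ 0.7146973  -0.06672494  0.12      ]
BL [0.47516485 0.05554552 0.12      ]
BR [ 0.47754489 -0.07171356  0.12      ]
barL t [0.64738996 0.02545631 0.143     ]
barL b [0.54233398 0.02338915 0.143     ]
barR t [ 0.64862825 -0.03620825  0.143     ]
barR b [ 0.54351369 -0.03788114  0.143     ]
portflange [ 0.54966728 -0.43394626  0.005     ]
stubtop [ 0.54903168 -0.43603016  0.1       ]
nozbase [ 0.44002884 -0.42072209  0.01      ]
tri stubtop [ 0.5467371  -0.43355271  0.10217001]
noz base scene [ 0.44647865 -0.41343231  0.01      ]
blk top ((455.1500244140625, 182.4499969482422), (12.965338706970215, 33.520145416259766), 71.56504821777344)
beaker rim [0.46386426 0.378257   0.065     ]
board [[0.325, 0.448], [0.626, 0.44], [0.619, 0.309], [0.318, 0.32]]
bat [[0.438, -0.122], [0.448, -0.36], [0.32, -0.363], [0.311, -0.126]]
```

```bash
python3 -m crank '[[0.04,-0.03,0.05,0],[0.08,-0.07,0.08,0],[0.12,-0.11,0.08,0],[0.16,-0.15,0.08,0],[0.20,-0.19,0.08,0]]'; python3 -m crank '[[0.03,-0.05,0,0.05],[0.06,-0.10,0,0.1],[0.09,-0.15,0,0.15],[0.11,-0.20,0,0.2],[0.11,-0.26,0,0.229]]'; python3 -m crank '[[0,-0.06,0,0],[0,-0.12,0,0],[0,-0.18,0,0],[-0.02,-0.24,-0.01,0],[-0.05,-0.29,-0.02,0]]';python3 -m crank '[[-0.02,-0.06,0,0],[-0.04,-0.12,-0.01,0],[-0.07,-0.17,-0.03,0],[-0.08,-0.24,-0.04,0],[-0.08,-0.27,-0.04,0]]'
python3 - <<'E'
from h import *
st(); f,K,W=cam("wrist"); save("w1.png",f)
for p in [(.445,-.415,.04),(.548,-.435,.07)]: print(proj(K,W,p))
E
```

```text
clock: 1.02
position: [0.3378, 0.3927, 0.3256]
eef_rot: [180.0, 0.0, 166.8]
contact_force: [1.4, 1.3, -0.0]
finger_gap: 0.0855
finger_force: 0.0
clock: 1.65
position: [0.4474, 0.1325, 0.3245]
eef_rot: [-180.0, -0.1, -180.0]
contact_force: [-0.1, -0.6, -0.2]
finger_gap: 0.0854
finger_force: 0.0
clock: 2.28
position: [0.3959, -0.1577, 0.3048]
eef_rot: [-180.0, -0.0, 179.9]
contact_force: [0.3, -0.4, 1.0]
finger_gap: 0.0851
finger_force: 0.0
clock: 2.9
position: [0.3151, -0.4279, 0.2641]
eef_rot: [179.9, -0.1, 179.8]
contact_force: [1.7, 0.2, 1.0]
finger_gap: 0.0855
finger_force: 0.0
2.9 [ 0.3151 -0.4279  0.2641] [ 1.7994e+02 -6.0000e-02  1.7981e+02] [1.7 0.2 1. ] 0.0855 [ -57.3   -5.    78.9   -0.   106.2 -147.1]
[332.8045107  286.32617844]
[315.63473321 380.81638924]
```

View pics/w1.png

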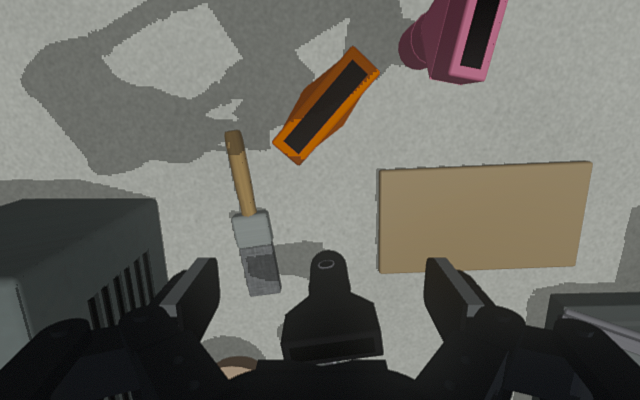

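The wrist picture shows the black nozzle at (330,310) with its hole at (326,265), facing the robot. So nozzle x is about world +x. Next I move over to see the port's button and the mouth from above.

```bash
python3 -m crank '[[0.05,0,0.01,0],[0.1,-0.01,0.02,0],[0.1,-0.01,0.02,0]]'
python3 - <<'E'
from h import *
st(); f,K,W=cam("wrist"); save("w2.png",f,(200,120,440,400),2)
np.savez("w2.npz",f=f,K=K,W=W)
for p in [(.445,-.415,.152),(.548,-.435,.1),(.548,-.435,.0)]: print(proj(K,W,p))
E
```

```text
clock: 3.32
position: [0.4194, -0.4356, 0.2835]
eef_rot: [179.9, -0.1, -179.9]
contact_force: [-0.7, 0.4, -0.6]
finger_gap: 0.0853
finger_force: 0.0
3.33 [ 0.4194 -0.4356  0.2835] [ 1.7988e+02 -6.0000e-02 -1.7988e+02] [-0.7  0.4 -0.6] 0.0853 [ -49.3    6.7   65.     0.   108.4 -139.4]
[346.69559193 228.48292539]
[321.31317997 305.33948464]
[321.10096958 262.37091945]
```

View pics/w2.png

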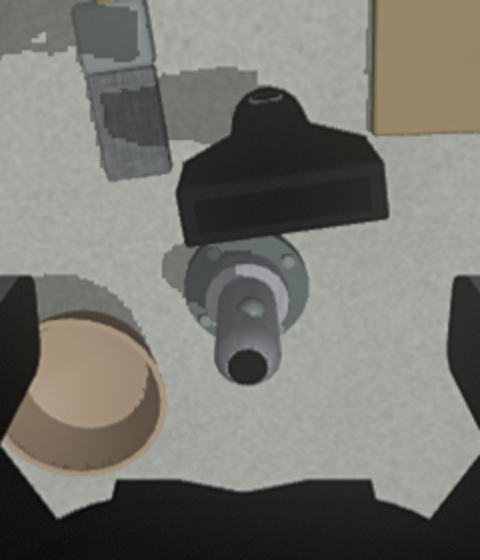

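The port's button shows at (256,308) in the crop, that is (328,274), facing the robot and slightly toward +y. The mouth's top edges run from (187,244) to (388,216). Now I compute the poses.

Run:
```python
from h import *
d=np.load("w2.npz");f,K,W=d["f"],d["K"],d["W"]
def c(x,y): return (200+(x+.5)/2-.5,120+(y+.5)/2-.5)
for n,x,y,z in [("mTL",180,192,.152),("mTR",383,163,.152),("mBL",187,244,.152),("mBR",388,216,.152),("slotL",195,215,.152),("slotR",372,190,.152),("stubtop",248,366,.1),("flange",247,288,.006),("button",255,307,.07),("hole",266,95,.04)]: print(n,np.round(ray(K,W,c(x,y),z),4))
g=cv2.cvtColor(f,cv2.COLOR_RGB2GRAY); m=((g<52)*1).astype(np.uint8); m[:160]=0;m[250:]=0;m[:,:285]=0;m[:,396:]=0
ct=max(cv2.findContours(m,0,1)[0],key=cv2.contourArea); h=cv2.approxPolyDP(ct,2.5,True)[:,0]
for p in h: print(p,np.round(ray(K,W,p,.152)[:2],4))
```

```text
mTL [ 0.4343 -0.4603  0.152 ]
mTR [ 0.4223 -0.3806  0.152 ]
mBL [ 0.4564 -0.458   0.152 ]
mBR [ 0.4444 -0.3773  0.152 ]
slotL [ 0.444  -0.4546  0.152 ]
slotR [ 0.4334 -0.3843  0.152 ]
stubtop [ 0.545  -0.4325  0.1   ]
flange [ 0.547  -0.4322  0.006 ]
button [ 0.5272 -0.4285  0.07  ]
hole [ 0.4154 -0.4226  0.04  ]
[288 216] [ 0.4345 -0.4617]
[293 242] [ 0.4567 -0.4582]
[393 227] [ 0.4437 -0.378 ]
[390 200] [ 0.4213 -0.3816]
[382 189] [ 0.4125 -0.3883]
[354 182] [ 0.4069 -0.4102]
[348 171] [ 0.3983 -0.415 ]
[336 164] [ 0.393  -0.4243]
[322 168] [ 0.3961 -0.4349]
[316 186] [ 0.4101 -0.4395]
[292 202] [ 0.423  -0.4583]
```

Nozzle: (0.439,-0.419), yaw about 8.5°. Port: (0.546,-0.4325), yaw about -12°. The mouth measures 81 x 23 mm, which is near nominal, and the hole direction agrees.

```bash
python3 -m crank '[[0.02,0.0166,0,-0.18],[0.02,0.0166,0,-0.36],[0.02,0.0166,0,-0.54],[0.02,0.0166,0,-0.72],[0.02,0.0166,0,-0.9]]' 0.085 >/dev/null; python3 -m crank '[[0,0,0,-0.18],[0,0,0,-0.36],[0,0,-0.03,-0.524],[0,0,-0.06,-0.524],[0,0,-0.06,-0.524]]' | head -3
python3 - <<'E'
from h import *
st(); f,K,W=cam("wrist"); save("w3.png",f,None,1)
E
```

```text
clock: 4.62
position: [0.435, -0.4182, 0.2228]
eef_rot: [-179.8, -0.2, 98.3]
4.62 [ 0.435  -0.4182  0.2228] [-179.83   -0.23   98.33] [ 0.3 -0.7 -0. ] 0.0849 [-47.1   5.8  72.2  -0.  102.3 -55.4]
```

View pics/w3.png

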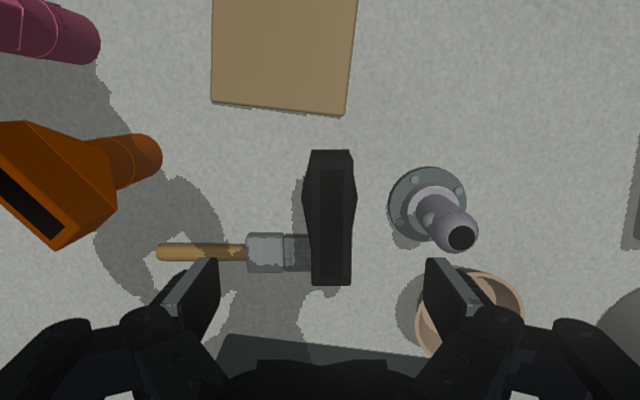

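Nozzle centred near column 330 between the open fingers, axis aligned; I need 4 mm more in +x.

```bash
python3 -m crank '[[0.004,0,-0.03,0],[0.004,0,-0.06,0],[0.004,0,-0.08,0],[0.004,0,-0.095,0],[0.004,0,-0.095,0]]'; python3 -m crank '[[0,0,0,0],[0,0,0,0],[0,0,0,0],[0,0,0,0],[0,0,0,0]]' 0.01 100;  python3 -m crank '[[0,0,0.03,0],[0,0,0.06,0],[0,0,0.09,0],[0,0,0.115,0],[0,0,0.115,0]]'
python3 - <<'E'
from h import *
st()
E
```

```text
clock: 5.3
position: [0.4404, -0.419, 0.1297]
eef_rot: [-180.0, -0.1, 98.4]
contact_force: [0.3, -0.1, 0.0]
finger_gap: 0.0854
finger_force: 0.0
clock: 5.92
position: [0.441, -0.4195, 0.1312]
eef_rot: [179.9, 0.1, 98.4]
contact_force: [-0.4, -0.9, 3.3]
finger_gap: 0.0247
finger_force: 98.4
clock: 6.55
position: [0.4411, -0.4196, 0.2472]
eef_rot: [179.9, 0.2, 98.4]
contact_force: [0.3, 0.0, -1.9]
finger_gap: 0.0251
finger_force: 98.2
6.55 [ 0.4411 -0.4196  0.2472] [1.7989e+02 1.6000e-01 9.8360e+01] [ 0.3  0.  -1.9] 0.0251 [-46.8   6.4  69.   -0.  104.3 -55.1]
```

```bash
python3 -m crank '[[0.05,-0.006,0,-0.18],[0.1,-0.0125,0,-0.356],[0.1065,-0.0135,0,-0.356],[0.1065,-0.0135,0,-0.356]]'
python3 - <<'E'
from h import *
st(); f,K,W=cam("wrist"); g,Ks,Ws=cam("scene"); t,_,_=cam("top")
a=cv2.resize(f[140:340,220:420],None,fx=2,fy=2);b=cv2.resize(g[110:210,150:250],None,fx=4,fy=4,interpolation=2)
cv2.imwrite("pics/w4.png",np.hstack([a,b])[:,:,::-1])
E
```

```text
clock: 7.05
position: [0.5471, -0.4324, 0.2426]
eef_rot: [-179.8, -0.1, 78.1]
contact_force: [-0.2, -0.3, -1.9]
finger_gap: 0.0249
finger_force: 98.9
7.05 [ 0.5471 -0.4324  0.2426] [-1.7979e+02 -1.0000e-01  7.8060e+01] [-0.2 -0.3 -1.9] 0.0249 [-41.1  21.2  52.4  -0.  106.6 -29.2]
```

View pics/w4.png

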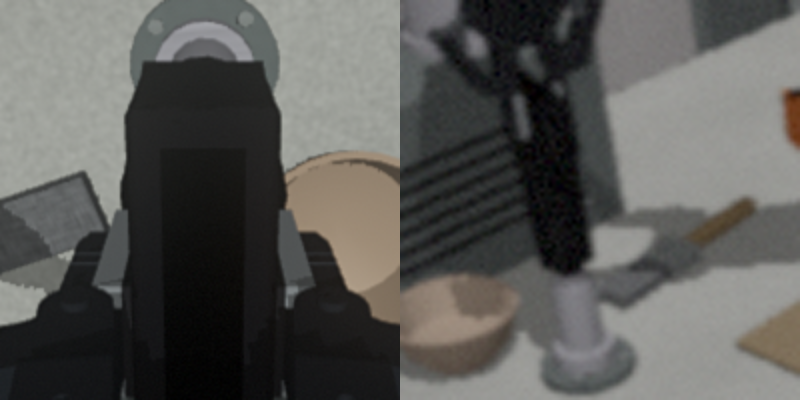

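The tube lines up with the stub in both views, so I lower it slowly and watch the force.

```bash
python3 -m crank '[[0,0,-0.008,0],[0,0,-0.016,0],[0,0,-0.022,0],[0,0,-0.028,0],[0,0,-0.028,0]]'; python3 -m crank '[[0,0,-0.005,0],[0,0,-0.010,0],[0,0,-0.015,0],[0,0,-0.015,0]]'
```

```text
clock: 7.82
position: [0.547, -0.4325, 0.2163]
eef_rot: [-179.9, -0.0, 78.0]
contact_force: [0.2, -0.4, -2.3]
finger_gap: 0.0248
finger_force: 98.9
clock: 8.32
position: [0.5464, -0.4325, 0.201]
eef_rot: [-179.8, -0.0, 77.9]
contact_force: [-2.5, 1.1, -1.9]
finger_gap: 0.0248
finger_force: 99.1
```

```bash
python3 -m crank '[[-0.0005,0,-0.006,0],[-0.0005,0,-0.012,0],[-0.0005,0,-0.018,0],[-0.0005,0,-0.018,0]]'; python3 -m crank '[[0,0,-0.006,0],[0,0,-0.012,0],[0,0,-0.018,0],[0,0,-0.021,0],[0,0,-0.021,0]]'
```

```text
clock: 8.82
position: [0.5464, -0.4324, 0.1829]
eef_rot: [-179.9, -0.1, 78.0]
contact_force: [-2.8, 0.1, -2.5]
finger_gap: 0.0248
finger_force: 99.0
clock: 9.45
position: [0.5468, -0.4327, 0.1629]
eef_rot: [180.0, -0.0, 78.0]
contact_force: [-0.6, 0.2, -2.4]
finger_gap: 0.0246
finger_force: 99.2
```

```bash
python3 -m crank '[[0,0,-0.002,0],[0,0,-0.004,0],[0,0,-0.004,0]]'; python3 -m crank '[[0,0,-0.002,0],[0,0,-0.003,0],[0,0,-0.003,0]]'
```

```text
clock: 9.82
position: [0.5469, -0.4329, 0.1612]
eef_rot: [179.9, 0.1, 78.0]
contact_force: [-1.9, 0.1, 5.2]
finger_gap: 0.025
finger_force: 100.1
clock: 10.2
position: [0.5469, -0.4329, 0.1612]
eef_rot: [179.8, 0.1, 78.0]
contact_force: [-5.4, 2.1, 15.6]
finger_gap: 0.025
finger_force: 101.5
```

Seated on the collar: z stops 30 mm above the table rest height with 15 N. Release and check the button.

```bash
python3 -m crank '[[0,0,0.003,0],[0,0,0.003,0],[0,0,0.003,0],[0,0,0.003,0]]' 0.085 >/dev/null; python3 -m crank '[[0,0,0.04,0],[0,0,0.08,0],[-0.03,0,0.12,0.18],[-0.08,0,0.12,0.36],[-0.13,0,0.12,0.54]]' >/dev/null;  python3 -m crank '[[-0.03,0,0.01,0.18],[-0.05,-0.01,0.01,0.36],[-0.06,-0.01,0.01,0.54],[-0.06,-0.01,0.01,0.72],[-0.06,-0.01,0.01,0.9]]' >/dev/null;python3 -m crank '[[0,0,0.0,0.18],[0,0,0,0.34],[0,0,0,0.34]]'
python3 - <<'E'
from h import *
st(); f,K,W=cam("wrist"); q=[proj(K,W,p) for p in [(.547,-.433,.1),(.547,-.433,.182),(.528,-.429,.07)]]; print(q)
u,v=q[2].astype(int); save("w5.png",f,(max(u-80,0),v-80,u+80,min(v+80,400)),3.5)
E
```

```text
clock: 12.32
position: [0.3567, -0.4426, 0.2891]
eef_rot: [180.0, -0.0, 179.9]
contact_force: [-0.6, -0.3, -0.7]
finger_gap: 0.085
finger_force: 0.0
12.32 [ 0.3567 -0.4426  0.2891] [179.99  -0.   179.87] [-0.6 -0.3 -0.7] 0.085 [ -54.6    1.1   70.3    0.   108.6 -144.4]
[array([330.57441642, 351.99568291]), array([333.10296136, 417.73478259]), array([333.4132739 , 320.28338906])]
```

View pics/w5.png

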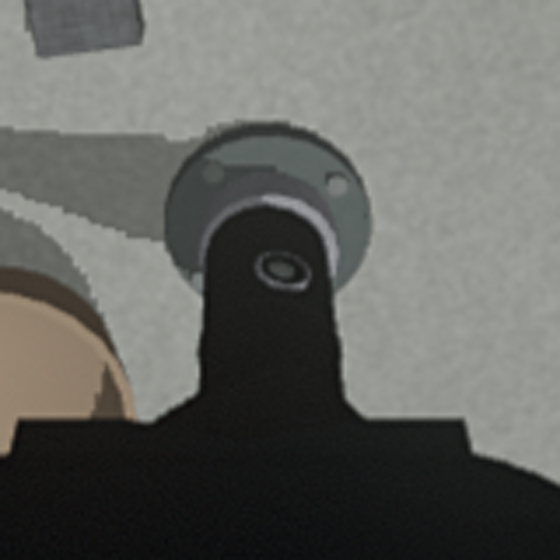

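The hole is centred on the collar side with the grey button standing in it, around (283,270) in the crop. Nozzle home. Now to the lock's outer side, with a wrist look over the bars.

```bash
python3 -m crank '[[0.02,0.05,0.01,-0.18],[0.05,0.1,0.03,-0.36],[0.08,0.15,0.03,-0.54],[0.11,0.2,0.03,-0.72],[0.14,0.25,0.03,-0.9]]' 0.0 20 >/dev/null; python3 -m crank '[[0.03,0.05,0,-0.18],[0.05,0.1,0,-0.36],[0.07,0.15,0,-0.54],[0.085,0.2,0,-0.67],[0.095,0.25,0,-0.67]]' >/dev/null; python3 -m crank '[[0,0.05,0,0],[0,0.05,0,0],[0,0.05,0,0]]'
python3 - <<'E'
from h import *
st(); f,K,W=cam("wrist"); save("w6.png",f); np.savez("w6.npz",f=f,K=K,W=W)
E
```

```text
clock: 14.0
position: [0.5873, 0.0991, 0.3192]
eef_rot: [-180.0, 0.0, 92.1]
contact_force: [0.7, -0.5, -0.2]
finger_gap: 0.0
finger_force: 0.0
14.0 [0.5873 0.0991 0.3192] [-1.7999e+02  3.0000e-02  9.2100e+01] [ 0.7 -0.5 -0.2] 0.0 [  6.3   6.2  61.9  -0.  111.9   4.2]
```

View pics/w6.png

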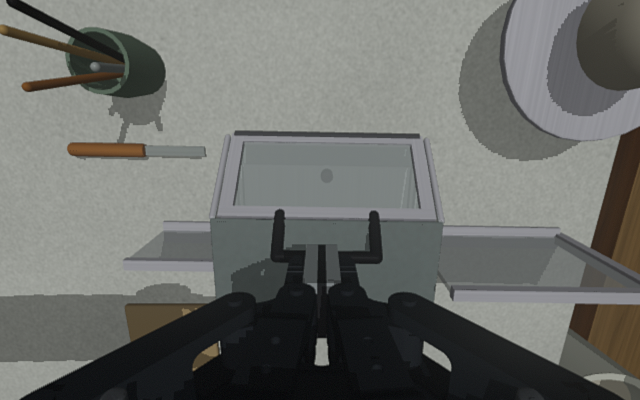

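The door's frame spans (236,135)-(418,135) at the hinge. The bar lies at row ~256 from col 277 to 378, and the tray knob shows through at (327,176).

Run:
```python
from h import *
d=np.load("w6.npz");K,W=d["K"],d["W"]
for n,u,v,z in [("barL",277,256,.143),("barR",378,256,.143),("knob",327,176,.070),("baseTL",236,132,.04),("baseTR",418,134,.04),("roofL",213,219,.12),("roofR",438,220,.12),("knifetip",205,152,.005),("knifeend",68,149,.01)]: print(n,np.round(ray(K,W,(u,v),z),4))
```

```text
barL [0.5462 0.026  0.143 ]
barR [0.6431 0.0296 0.143 ]
knob [0.5927 0.091  0.07  ]
baseTL [0.4856 0.1329 0.04  ]
baseTR [0.697  0.1383 0.04  ]
roofL [0.4792 0.0532 0.12  ]
roofR [0.7044 0.0605 0.12  ]
knifetip [0.4367 0.1032 0.005 ]
knifeend [0.2653 0.1014 0.01  ]
```

```bash
python3 -m crank '[[0.008,-0.05,0,0],[0.008,-0.102,0,0],[0.008,-0.102,-0.05,0],[0.008,-0.102,-0.1,0],[0.008,-0.102,-0.13,0]]' >/dev/null; python3 -m crank '[[0,0,-0.02,0],[0,0,-0.039,0],[0,0,-0.039,0]]'; python3 -m crank '[[0,0.01,0,0],[0,0.02,0.008,0],[0,0.03,0.015,0],[0,0.045,0.023,0],[0,0.060,0.029,0]]';  python3 -m crank '[[0,0.015,0.005,0],[0,0.03,0.008,0],[0,0.045,0.01,0],[0,0.055,0.011,0],[0,0.065,0.011,0]]'; python3 -m crank '[[0,0.015,0,0],[0,0.03,0,0],[0,0.03,0,0]]'
```

```text
clock: 15.05
position: [0.5948, -0.003, 0.1491]
eef_rot: [-179.9, -0.0, 92.1]
contact_force: [-0.1, -0.3, 0.6]
finger_gap: -0.0001
finger_force: 0.0
clock: 15.68
position: [0.5956, 0.0587, 0.1806]
eef_rot: [179.9, -0.0, 92.2]
contact_force: [-0.1, -1.4, 1.4]
finger_gap: -0.0002
finger_force: 0.9
clock: 16.3
position: [0.5952, 0.1231, 0.1899]
eef_rot: [-180.0, -0.0, 92.2]
contact_force: [-0.2, -1.2, 0.7]
finger_gap: 0.0001
finger_force: 0.2
clock: 16.68
position: [0.5952, 0.1537, 0.1901]
eef_rot: [-180.0, -0.0, 92.3]
contact_force: [0.3, -0.3, 0.1]
finger_gap: 0.0001
finger_force: 0.0
```

```bash
python3 -m crank '[[0,0,0.05,0],[0,0,0.1,0],[0,0.02,0.11,0],[0,0.04,0.11,0],[0,0.04,0.11,0]]' 0.06 ;python3 -m crank '[[0,0,0,0],[0,0,0,0],[0,0,0,0],[0,0,0,0],[0,0,0,0]]'>/dev/null
python3 - <<'E'
from h import *
st(); f,K,W=cam("wrist"); g=cv2.cvtColor(f,cv2.COLOR_RGB2GRAY); cv2.imwrite("pics/w7.png",f[:,:,::-1])
e=lambda x,y,z: proj(K,W,(x,y,z))
print("exp bar",e(.55,.282,.036),e(.64,.284,.036),"knob",e(.5927,.089,.07))
q=e(.593,.283,.036); u,v=q.astype(int); print(g[max(v-25,0):v+25,u-10:u+10].mean(1).round().astype(int).tolist(), max(v-25,0))
q=e(.593,.089,.07); u,v=q.astype(int); print(g[v-14:v+15:2,u-16:u+17:2])
E
```

```text
clock: 17.3
position: [0.595, 0.1936, 0.2985]
eef_rot: [-179.9, 0.0, 92.3]
contact_force: [-0.4, -0.7, 0.1]
finger_gap: 0.0598
finger_force: 0.0
17.93 [0.5953 0.1922 0.3003] [179.99  -0.    92.17] [ 0.4 -0.  -0.2] 0.0599 [ 14.8  10.4  59.2  -0.  110.3  12.6]
exp bar [283.54082286  82.25323403] [367.07337506  83.59813102] knob [316.65731753 261.27555184]
[85, 99, 102, 129, 148, 151, 152, 150, 149, 149, 150, 151, 152, 152, 152, 151, 151, 152, 154, 157, 144, 87, 38, 36, 41, 45, 45, 41, 39, 39, 36, 31, 54, 141, 156, 153, 152, 152, 152, 153, 154, 145, 116, 103, 103, 104, 105, 105, 106, 106] 57
[[121 122 118 118 119 118 113 119 122 123 108  74  76  86 118 115 115]
 [122 121 113 115  97 113 122  92  81  87  82  79  71  83  95  92  93]
 [122 122 118 121 102 123  78  24  25  24  38  80  77  79  78  85 119]
 [122 122 118 121 120 119  24  27  30  28  25  57  81  81  78  89 119]
 [121 121 117 121 119  91  21  29  32  30  24  44  79  79  79  88 118]
 [121 123 118 121 107  69  27  32  33  34  26  42  79  80  80  77  90]
 [121 122 117 122 108  65  30  30  31  33  27  43  81  81  79  80  93]
 [120 123 118 123  80  69  25  28  29  27  26  55  80  80  78  79  78]
 [122 120  76  79  76  78  39  24  27  25  32  79  79  80  79  80  77]
 [118  93  77  79  77  79  80  56  38  51  76  81  78  80  78  79  78]
 [ 78  79  77  80  77  79  78  79  81  79  81  80  79  80  79  78  78]
 [ 79  80  77  80  77  78  77  78  78  78  80  79  79  80  78  79  78]
 [ 79  80  77  79  78  77  77  78  79  77  79  80  78  80  78  78  79]
 [ 80  79  77  80  77  78  77  79  78  78  79  81  78  79  78  79  78]
 [ 80  79  77  79  77  76  78  78  79  78  78  79  77  79 107  77  78]]
```

The bar sits at row 84 against 82.5 expected for fully open, and the knob is at the predicted spot. Now I take the knob and draw the tray out.

```bash
python3 -m crank '[[-0.002,-0.05,0,0],[-0.002,-0.101,0,0],[-0.002,-0.101,-0.06,0],[-0.002,-0.101,-0.12,0],[-0.002,-0.101,-0.17,0]]' 0.045 >/dev/null; python3 -m crank '[[0,0,-0.03,0],[0,0,-0.05,0],[0,0,-0.0615,0],[0,0,-0.0615,0]]'; python3 -m crank '[[0,0,0,0],[0,0,0,0],[0,0,0,0],[0,0,0,0]]' 0.005 50
```

```text
clock: 19.1
position: [0.5934, 0.0913, 0.0688]
eef_rot: [-180.0, -0.0, 92.2]
contact_force: [0.3, 1.0, 0.1]
finger_gap: 0.0448
finger_force: 0.0
clock: 19.6
position: [0.5933, 0.0914, 0.0706]
eef_rot: [180.0, -0.0, 92.2]
contact_force: [-4.5, -0.8, 6.8]
finger_gap: 0.0112
finger_force: 48.8
```

```bash
python3 -m crank '[[0,0.01,0.002,0],[-0.001,0.03,0.002,0],[-0.002,0.055,0.002,0],[-0.003,0.08,0.002,0],[-0.003,0.105,0.002,0]]'; python3 -m crank '[[0,0.02,0,0],[-0.001,0.04,0,0],[-0.002,0.06,0,0],[-0.002,0.074,0,0],[-0.002,0.074,0,0]]'
```

```text
clock: 20.23
position: [0.5911, 0.1956, 0.0707]
eef_rot: [179.9, 0.1, 92.1]
contact_force: [3.4, -5.1, -3.3]
finger_gap: 0.0113
finger_force: 49.2
clock: 20.85
position: [0.5896, 0.2697, 0.0707]
eef_rot: [179.9, 0.1, 92.2]
contact_force: [5.6, -3.9, -3.6]
finger_gap: 0.0117
finger_force: 49.2
```

Tray is out about 178 mm. Release, rise, and look at the beaker.

```bash
python3 -m crank '[[0,0,0,0],[0,0,0.0,0],[0,0,0.0,0]]' 0.05 >/dev/null; python3 -m crank '[[0,0,0.04,0],[0,0,0.09,0],[-0.02,0.02,0.15,0],[-0.06,0.05,0.2,0],[-0.11,0.08,0.22,0]]' 0.085 >/dev/null; python3 -m crank '[[-0.015,0.02,0,0],[-0.015,0.02,0,0],[-0.015,0.02,0,0]]'
python3 - <<'E'
from h import *
st(); f,K,W=cam("wrist"); cv2.imwrite("pics/w8.png",f[:,:,::-1])
hsv=cv2.cvtColor(f,cv2.COLOR_RGB2HSV).astype(int)
e=proj(K,W,(.463,.378,.065)); print("exp",e)
u,v=e.astype(int); print(hsv[v,u-60:u+61:6].tolist())
E
```

```text
clock: 22.22
position: [0.4712, 0.3651, 0.2864]
eef_rot: [-180.0, 0.0, 92.2]
contact_force: [0.5, 0.2, -0.7]
finger_gap: 0.0851
finger_force: 0.0
22.23 [0.4712 0.3651 0.2864] [-1.7998e+02  4.0000e-02  9.2170e+01] [ 0.5  0.2 -0.7] 0.0851 [ 34.5   5.4  66.1  -0.  108.5  32.3]
exp [314.98762752 160.77322441]
[[19, 127, 131], [20, 131, 130], [20, 129, 130], [20, 129, 130], [20, 127, 129], [19, 129, 128], [19, 129, 125], [21, 45, 74], [22, 37, 103], [23, 31, 140], [24, 29, 139], [23, 30, 138], [23, 31, 138], [21, 47, 70], [21, 37, 96], [20, 129, 125], [19, 130, 124], [19, 131, 125], [20, 130, 124], [19, 130, 126], [19, 129, 127]]
```

View pics/w8.png

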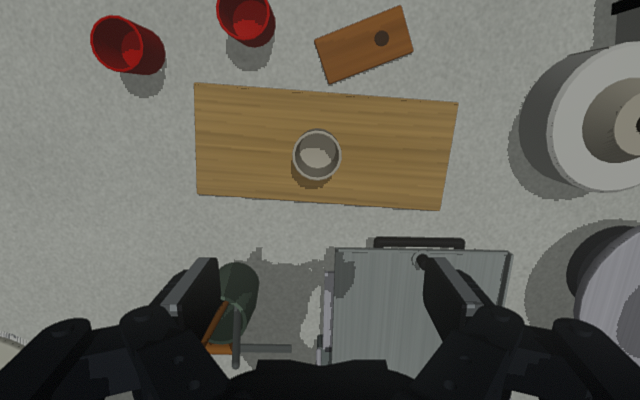

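One beaker on the board with its rim centre at (317,154). The tray is out, with its outer edge from (335,249) to (510,253) and the door bar just beyond it.

Run:
```python
from h import *
f,K,W=cam("wrist")
for n,u,v,z in [("beaker",317,154,.065),("trayTL",335,249,.06),("trayTR",510,253,.06),("knob",421,262,.07),("boardTL",195,83,.009),("boardTR",457,101,.009)]: print(n,np.round(ray(K,W,(u,v),z),4))
hsv=cv2.cvtColor(f,cv2.COLOR_RGB2HSV); m=((hsv[...,1]<70)*255).astype(np.uint8); m[:110]=0;m[190:]=0;m[:,:260]=0;m[:,380:]=0
ct=max(cv2.findContours(m,0,2)[0],key=cv2.contourArea); (u,v),r=cv2.minEnclosingCircle(ct); print(u,v,r,ray(K,W,(u,v),.06))
```

```text
beaker [0.465  0.3847 0.065 ]
trayTL [0.4885 0.2792 0.06  ]
trayTR [0.6836 0.2817 0.06  ]
knob [0.5825 0.2717 0.07  ]
boardTL [0.3261 0.4508 0.009 ]
boardTR [0.6202 0.4424 0.009 ]
315.8548889160156 153.82321166992188 25.84868812561035 [0.46378114 0.38416627 0.06      ]
```

```bash
python3 -m crank '[[-0.0065,0.019,-0.05,0],[-0.0065,0.019,-0.1,0],[-0.0065,0.019,-0.15,0],[-0.0065,0.019,-0.2,0],[-0.0065,0.019,-0.2,0]]' >/dev/null; python3 -m crank '[[0,0,-0.02,0],[0,0,-0.035,0],[0,0,-0.046,0],[0,0,-0.046,0]]'; python3 -m crank '[[0,0,0,0],[0,0,0,0],[0,0,0,0],[0,0,0,0],[0,0,0,0]]' 0.035 30;  python3 -m crank '[[0,0,0.02,0],[0,0,0.06,0],[0,0,0.1,0],[0,0,0.13,0],[0,0,0.13,0]]'
```

```text
clock: 23.45
position: [0.4641, 0.3843, 0.04]
eef_rot: [-179.9, 0.0, 92.2]
contact_force: [0.2, 0.4, 0.4]
finger_gap: 0.0848
finger_force: 0.0
clock: 24.08
position: [0.4649, 0.385, 0.042]
eef_rot: [179.9, -0.1, 92.2]
contact_force: [-0.0, 0.1, 5.8]
finger_gap: 0.0491
finger_force: 31.5
clock: 24.7
position: [0.4655, 0.3853, 0.1748]
eef_rot: [179.7, -0.2, 92.2]
contact_force: [0.1, 0.7, -1.8]
finger_gap: 0.0495
finger_force: 31.4
```

```bash
python3 -m crank '[[0.03,-0.05,0,0],[0.06,-0.1,0,0],[0.09,-0.15,0,0],[0.126,-0.207,0,0],[0.126,-0.207,0,0]]' >/dev/null; python3 -m crank '[[0,0,-0.03,0],[0,0,-0.06,0],[0,0,-0.08,0],[0,0,-0.088,0],[0,0,-0.088,0]]'; python3 -m crank '[[0,0,-0.003,0],[0,0,-0.003,0]]'
```

```text
clock: 25.95
position: [0.5903, 0.1781, 0.0834]
eef_rot: [180.0, -0.0, 92.2]
contact_force: [-0.0, -0.1, -1.4]
finger_gap: 0.0497
finger_force: 31.8
clock: 26.2
position: [0.5907, 0.1781, 0.0829]
eef_rot: [179.9, -0.0, 92.2]
contact_force: [-4.9, -0.6, 10.2]
finger_gap: 0.0492
finger_force: 32.5
```

```bash
python3 -m crank '[[0,0,0.002,0],[0,0,0.002,0],[0,0,0.002,0],[0,0,0.002,0]]' 0.08 >/dev/null; python3 -m crank '[[0,0,0.03,0],[0,0,0.07,0],[0,0,0.1,0],[-0.0005,0.05,0.1,0],[-0.0005,0.0915,0.1,0]]' 0.045 ; python3 -m crank '[[0,0,-0.04,0],[0,0,-0.08,0],[0,0,-0.1,0],[0,0,-0.114,0],[0,0,-0.114,0]]'; python3 -m crank '[[0,0,0,0],[0,0,0,0],[0,0,0,0],[0,0,0,0]]' 0.005 50
python3 - <<'E'
from h import *
f,K,W=cam("wrist"); st()
E
```

```text
clock: 27.32
position: [0.5903, 0.2701, 0.1826]
eef_rot: [179.9, -0.0, 92.1]
contact_force: [0.1, -0.3, -0.5]
finger_gap: 0.0449
finger_force: 0.0
clock: 27.95
position: [0.5899, 0.2688, 0.0676]
eef_rot: [-180.0, 0.0, 92.2]
contact_force: [-0.1, 1.4, 0.2]
finger_gap: 0.0448
finger_force: 0.0
clock: 28.45
position: [0.5898, 0.2693, 0.07]
eef_rot: [180.0, -0.0, 92.2]
contact_force: [-5.0, -0.5, 5.8]
finger_gap: 0.0113
finger_force: 48.8
28.5 [0.5899 0.2693 0.07  ] [ 1.7997e+02 -4.0000e-02  9.2190e+01] [-4.6 -1.8  4.7] 0.0117 [21.5 14.5 78.   0.  87.5 19.3]
```

Push the tray back by 178 mm, with gentle acceleration.

```bash
python3 -m crank '[[0,-0.008,0.001,0],[0.001,-0.02,0.001,0],[0.001,-0.035,0.001,0],[0.002,-0.05,0.001,0],[0.002,-0.065,0.001,0]]'; python3 -m crank '[[0,-0.015,0,0],[0.001,-0.03,0,0],[0.001,-0.045,0,0],[0.002,-0.06,0,0],[0.002,-0.075,0,0]]' >/dev/null; python3 -m crank '[[0,-0.013,0,0],[0.001,-0.025,0,0],[0.001,-0.033,0,0],[0.001,-0.038,0,0],[0.001,-0.038,0,0]]'
```

```text
clock: 29.12
position: [0.5911, 0.2048, 0.07]
eef_rot: [-179.9, -0.1, 92.2]
contact_force: [-6.0, 5.0, 3.5]
finger_gap: 0.0116
finger_force: 49.2
clock: 30.38
position: [0.5934, 0.0908, 0.07]
eef_rot: [-179.8, -0.0, 92.2]
contact_force: [-9.4, 1.4, 7.4]
finger_gap: 0.0113
finger_force: 49.6
```

Tray back at its starting y. Release, rise, turn to close along y, and go over the outer door's bar.

```bash
python3 -m crank '[[0,0,0,0],[0,0,0.0,0],[0,0,0.0,0]]' 0.04 >/dev/null; python3 -m crank '[[0,0,0.04,0],[0,0,0.09,0],[0,0.02,0.13,0.18],[0,0.08,0.13,0.36],[-0.003,0.14,0.13,0.54]]' 0.034 >/dev/null; python3 -m crank '[[-0.003,0.04,0,0.18],[-0.003,0.05,0,0.36],[-0.003,0.05,0,0.54],[-0.003,0.05,0,0.72],[-0.003,0.05,0,0.9]]' >/dev/null; python3 -m crank '[[0,0,0,0.12],[0,0,0,0.12],[0,0,0,0.12]]' ;python3 - <<'E'
from h import *
st(); f,K,W=cam("wrist"); g=cv2.cvtColor(f,cv2.COLOR_RGB2GRAY); cv2.imwrite("pics/w9.png",f[:,:,::-1])
e=proj(K,W,(.587,.282,.036)); print(e)
u,v=e.astype(int)
for dv in (-15,0,15): print(g[v+dv,u-40:u+40:2].tolist())
E
```

```text
clock: 32.38
position: [0.5891, 0.281, 0.1989]
eef_rot: [-180.0, 0.0, -178.6]
contact_force: [-0.4, 0.5, -0.4]
finger_gap: 0.0342
finger_force: 0.0
32.38 [0.5891 0.281  0.1989] [-1.8000e+02  1.0000e-02 -1.7858e+02] [-0.4  0.5 -0.4] 0.0342 [ 22.5  13.2  66.4  -0.  100.4 -68.9]
[322.48435503 185.6725326 ]
[160, 159, 157, 159, 162, 163, 163, 163, 158, 109, 111, 111, 110, 109, 107, 108, 125, 59, 39, 41, 43, 47, 42, 39, 157, 160, 159, 159, 155, 158, 156, 157, 160, 161, 157, 107, 106, 70, 113, 118]
[157, 157, 157, 157, 155, 157, 159, 159, 158, 156, 108, 110, 109, 106, 107, 106, 166, 59, 37, 40, 42, 46, 42, 38, 170, 164, 160, 161, 159, 158, 155, 153, 153, 157, 154, 105, 93, 101, 121, 114]
[152, 152, 154, 158, 157, 156, 160, 158, 159, 152, 106, 105, 105, 104, 107, 106, 161, 56, 39, 40, 44, 46, 41, 44, 157, 153, 156, 156, 156, 153, 159, 161, 161, 160, 153, 102, 78, 122, 115, 115]
```

```bash
python3 -m crank '[[-0.001,0.0015,-0.05,0],[-0.001,0.0015,-0.1,0],[-0.001,0.0015,-0.13,0],[-0.001,0.0015,-0.157,0],[-0.001,0.0015,-0.157,0]]'; python3 -m crank '[[0,0,0,0],[0,0,0,0],[0,0,0,0],[0,0,0,0]]' 0.005 25
```

```text
clock: 33.05
position: [0.5863, 0.2818, 0.0387]
eef_rot: [-179.9, -0.3, -178.5]
contact_force: [-0.0, -0.5, 0.4]
finger_gap: 0.0343
finger_force: 0.0
clock: 33.55
position: [0.5888, 0.282, 0.0438]
eef_rot: [-180.0, 0.1, -178.5]
contact_force: [-1.5, -4.5, 4.1]
finger_gap: 0.0105
finger_force: 26.0
```

```bash
python3 -m crank '[[0,-0.001,0.013,0],[0,-0.002,0.026,0],[0,-0.005,0.039,0],[0,-0.009,0.051,0],[0,-0.014,0.063,0]]'; python3 -m crank '[[0,-0.006,0.012,0],[0.001,-0.013,0.022,0],[0.001,-0.021,0.033,0],[0.001,-0.030,0.043,0],[0.001,-0.040,0.052,0]]'; python3 -m crank '[[0,-0.010,0.008,0],[0.001,-0.021,0.015,0],[0.001,-0.033,0.021,0],[0.001,-0.045,0.026,0],[0.002,-0.057,0.030,0]]'; python3 -m crank '[[0,-0.013,0.003,0],[0.001,-0.026,0.005,0],[0.001,-0.039,0.005,0],[0.001,-0.052,0.005,0],[0.002,-0.065,0.003,0]]'
```

```text
clock: 34.17
position: [0.5888, 0.2691, 0.1065]
eef_rot: [179.9, 0.2, -178.4]
contact_force: [6.0, 0.1, -3.1]
finger_gap: 0.0106
finger_force: 24.4
clock: 34.8
position: [0.5896, 0.2313, 0.1604]
eef_rot: [179.6, 0.3, -178.3]
contact_force: [3.3, 7.9, 4.4]
finger_gap: 0.0106
finger_force: 24.5
clock: 35.42
position: [0.5909, 0.175, 0.194]
eef_rot: [179.5, 0.4, -178.2]
contact_force: [-6.3, 7.9, 18.1]
finger_gap: 0.0105
finger_force: 24.5
clock: 36.05
position: [0.5928, 0.107, 0.1959]
eef_rot: [179.9, 0.3, -178.4]
contact_force: [-5.6, -1.4, 16.8]
finger_gap: 0.0102
finger_force: 36.9
```

```bash
python3 -m crank '[[0,-0.013,-0.001,0],[0.001,-0.025,-0.005,0],[0.001,-0.037,-0.010,0],[0.001,-0.049,-0.016,0],[0.002,-0.060,-0.023,0]]'; python3 -m crank '[[0,-0.010,-0.008,0],[0,-0.016,-0.013,0],[0,-0.018,-0.015,0],[0,-0.018,-0.015,0]]'
```

```text
clock: 36.67
position: [0.5941, 0.0462, 0.169]
eef_rot: [180.0, -0.0, -178.4]
contact_force: [-4.6, -1.6, 4.6]
finger_gap: 0.0102
finger_force: 38.3
clock: 37.17
position: [0.5944, 0.0276, 0.1526]
eef_rot: [-179.9, -0.1, -178.5]
contact_force: [-4.3, -4.8, 4.5]
finger_gap: 0.0104
finger_force: 39.0
```

```bash
python3 -m crank '[[0,0,0,0],[0,0,0.0,0],[0,0,0.0,0]]' 0.034 >/dev/null; python3 -m crank '[[0,0,0.04,0],[0,0,0.08,-0.18],[0,0.03,0.13,-0.36],[0,0.05,0.167,-0.54],[0,0.072,0.167,-0.72]]' 0.0 20 >/dev/null; python3 -m crank '[[-0.007,0,0,-0.18],[-0.007,0,0,-0.36],[-0.007,0,0,-0.54],[-0.007,0,0,-0.72],[-0.007,0,0,-0.845]]'
python3 - <<'E'
from h import *
st(); f,K,W=cam("wrist"); cv2.imwrite("pics/w10.png",f[:,:,::-1]); g=cv2.cvtColor(f,cv2.COLOR_RGB2GRAY)
e=proj(K,W,(.5462,.026,.143));e2=proj(K,W,(.6431,.0296,.143)); k=proj(K,W,(.5934,.091,.07));b=proj(K,W,(.594,0,.106));print(e,e2,k,b)
for u in (285,291,367): print(g[200:290:3,u].tolist())
u,v=k.astype(int);print(g[v-12:v+13:3,u-15:u+16:3])
E
```

```text
clock: 38.8
position: [0.588, 0.1009, 0.3187]
eef_rot: [-180.0, -0.0, 91.7]
contact_force: [-0.6, 0.5, 0.0]
finger_gap: 0.0001
finger_force: 0.0
38.8 [0.588  0.1009 0.3187] [-1.7998e+02 -1.0000e-02  9.1650e+01] [-0.6  0.5  0. ] 0.0001 [  6.5   6.4  61.8   0.  111.9   4.8]
[276.87754299 258.36763181] [377.83298993 257.63712478] [327.09932601 177.75517064] [325.35957211 266.80941982]
[128, 127, 127, 140, 143, 142, 141, 80, 100, 100, 99, 99, 100, 100, 98, 97, 97, 76, 24, 24, 24, 20, 63, 62, 62, 59, 39, 24, 19, 24]
[127, 127, 127, 140, 141, 140, 141, 83, 100, 98, 98, 97, 98, 98, 98, 93, 74, 64, 22, 27, 29, 28, 37, 23, 33, 24, 25, 21, 23, 23]
[128, 128, 128, 133, 141, 139, 143, 81, 100, 94, 93, 94, 63, 65, 64, 64, 64, 65, 26, 30, 35, 23, 86, 93, 92, 92, 92, 93, 92, 91]
[[122 122 123 122 123 122 122 122 123 123 123]
 [128 127 127 128 129 128 127 127 127 127 126]
 [127 127 127 128 111 111 128 128 128 128 128]
 [128 128 128 109 110 111 109 128 128 128 128]
 [128 128 128 109 111 111 110 128 129 127 128]
 [127 127 128 109 110 110 109 129 128 128 127]
 [128 128 127 124 110 109 117 128 128 128 127]
 [128 127 127 128 128 128 128 128 127 127 127]
 [128 127 127 128 128 128 128 128 128 128 127]]
```

View pics/w10.png

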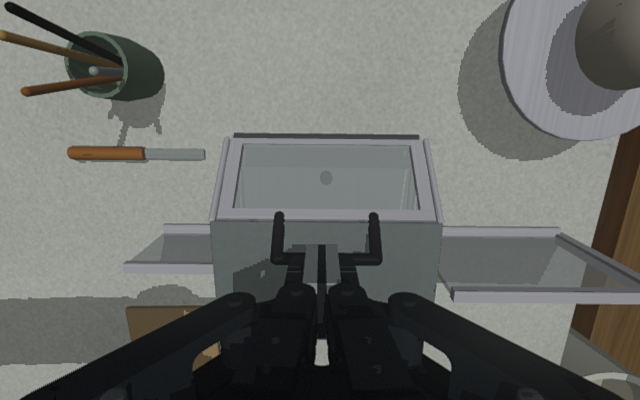

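The outer bar is back at rows 254-262 and the knob at (326,177), matching the shut state at the start. Now the inner door, pushed open the same way toward -y.

```bash
python3 -m crank '[[0.0075,-0.05,0,0],[0.0075,-0.104,0,0],[0.0075,-0.104,-0.05,0],[0.0075,-0.104,-0.1,0],[0.0075,-0.104,-0.13,0]]' >/dev/null; python3 -m crank '[[0,0,-0.02,0],[0,0,-0.039,0],[0,0,-0.039,0]]'; python3 -m crank '[[0,-0.01,0,0],[0,-0.02,0.006,0],[0,-0.03,0.013,0],[0,-0.045,0.022,0],[0,-0.060,0.029,0]]';  python3 -m crank '[[0,-0.015,0.005,0],[0,-0.03,0.008,0],[0,-0.045,0.01,0],[0,-0.055,0.011,0],[0,-0.065,0.011,0]]'; python3 -m crank '[[0,-0.015,0,0],[0,-0.03,0,0],[0,-0.03,0,0]]'
```

```text
clock: 39.85
position: [0.5951, -0.0033, 0.1487]
eef_rot: [-179.9, -0.0, 91.9]
contact_force: [0.9, 0.2, 0.7]
finger_gap: 0.0002
finger_force: 0.0
clock: 40.48
position: [0.5958, -0.0647, 0.1806]
eef_rot: [179.9, 0.0, 91.9]
contact_force: [1.4, 2.2, 1.3]
finger_gap: 0.0002
finger_force: 0.9
clock: 41.1
position: [0.5954, -0.1292, 0.1896]
eef_rot: [-180.0, -0.0, 91.9]
contact_force: [-0.2, 1.2, 0.6]
finger_gap: 0.0002
finger_force: 0.2
clock: 41.48
position: [0.5953, -0.1598, 0.1897]
eef_rot: [-180.0, 0.0, 91.8]
contact_force: [-0.2, -0.4, -0.7]
finger_gap: -0.0002
finger_force: 0.0
```

```bash
python3 -m crank '[[0,0,0.05,0],[0,0,0.1,0],[0,-0.02,0.11,0],[0.003,-0.04,0.11,0],[0.003,-0.04,0.11,0]]' 0.06 >/dev/null;python3 -m crank '[[0,0,0,0],[0,0,0,0],[0,0,0,0],[0,0,0,0],[0,0,0,0]]'>/dev/null
python3 - <<'E'
from h import *
st(); f,K,W=cam("wrist"); g=cv2.cvtColor(f,cv2.COLOR_RGB2GRAY); cv2.imwrite("pics/w11.png",f[:,:,::-1])
q=proj(K,W,(.603,-.289,.036)); u,v=q.astype(int); print("bar",q,g[v-24:v+24:2,u].tolist(),g[v-24:v+24:2,u+25].tolist())
q=proj(K,W,(.598,-.095,.07)); u,v=q.astype(int); print("knob",q);print(g[v-16:v+17:2,u-16:u+17:2])
q=proj(K,W,(.595,-.003,.106)); print("beaker",q)
E
```

```text
42.73 [ 0.5985 -0.1983  0.3   ] [1.7999e+02 1.0000e-02 9.1900e+01] [ 0.4 -0.  -0.2] 0.0599 [-21.4  11.2  58.4  -0.  110.4 -23.3]
bar [323.55469433 239.99521531] [100, 138, 151, 151, 151, 149, 150, 149, 149, 156, 148, 148, 151, 154, 41, 40, 39, 38, 35, 92, 100, 102, 102, 101] [100, 106, 136, 148, 143, 143, 107, 108, 101, 106, 106, 101, 100, 103, 49, 40, 47, 43, 36, 137, 142, 148, 146, 146]
knob [325.51107938  67.31993794]
[[ 77  78  80  82  80  80  79  79  80  80  80  81  81  79  77  79  81]
 [ 78  80  81  81  80  80  79  80  81  79  81  80  80  79  77  79  81]
 [ 78  79  81  82  80  81  79  80  81  80  80  81  80  78  78  80  80]
 [ 78  79  81  81  80  80  81  83  83  81  80  82  81  79  77  79  81]
 [ 78  79  80  82  82  85  83  66  85  85  83  81  81  79  78  80  81]
 [ 78  79  81  83  85  56  31  34  34  48  84  83  80  78  78  78  80]
 [ 79  79  82  83  68  28  34  36  36  33  49  83  81  80  77  80  81]
 [ 75  77  85  86  31  33  35  34  34  35  31  85  84  77  77  79  82]
 [112 113 131 129  34  31  32  35  33  31  32 134 127  79  78  79 125]
 [120 122 127 129  40  31  31  32  32  29  49 130 127 123 120 124 123]
 [119 116 112 123  48  26  29  30  31  27  67 126 124 121 118 123 123]
 [119 116  88  82  81  28  24  29  25  35 118 127 125 121 120 123 123]
 [120 123 121  79  86  82  58  36  49  90 125 125 122 120 119 123 122]
 [128 128 126 115  81  87  86  86  85  99 130 127 127 127 127 126 126]
 [ 89  87  88  86  60  70  81  85  86 105  95  96  94  94  95  94  95]
 [ 60  60  60  61  62  61  59  59  61  62  60  60  59  59  59  60  60]
 [ 62  63  62  62  62  61  62  62  62  63  62  63  61  61  61  62  62]]
beaker [326.40577917 -60.35804055]
```

```bash
python3 -m crank '[[-0.0025,0.05,0,0],[-0.0025,0.101,0,0],[-0.0025,0.101,-0.06,0],[-0.0025,0.101,-0.12,0],[-0.0025,0.101,-0.17,0]]' 0.045; python3 -m crank '[[0,0,-0.02,0],[0,0,-0.035,0],[0,0,-0.045,0],[0,0,-0.045,0]]';python3 -m crank '[[0,0,-0.008,0],[0,0,-0.0155,0],[0,0,-0.0155,0]]'
```

```text
clock: 43.4
position: [0.5953, -0.097, 0.1274]
eef_rot: [-179.9, -0.0, 91.9]
contact_force: [1.2, -0.9, -0.0]
finger_gap: 0.0452
finger_force: 0.0
clock: 43.9
position: [0.5964, -0.0976, 0.0856]
eef_rot: [179.9, 0.0, 91.9]
contact_force: [0.1, -0.7, 0.9]
finger_gap: 0.0451
finger_force: 0.0
clock: 44.28
position: [0.5955, -0.0973, 0.0684]
eef_rot: [-179.9, -0.0, 91.9]
contact_force: [-0.6, -0.2, 0.5]
finger_gap: 0.045
finger_force: 0.0
```

```bash
python3 -m crank '[[0,0,0,0],[0,0,0.001,0],[0,0,0.002,0],[0,0,0.002,0]]' 0.005 50; python3 -m crank '[[0,-0.008,0.001,0],[0,-0.02,0.001,0],[0.001,-0.035,0.001,0],[0.001,-0.05,0.001,0],[0.002,-0.065,0.001,0]]';  python3 -m crank '[[0,-0.015,0,0],[0.001,-0.03,0,0],[0.001,-0.045,0,0],[0.002,-0.06,0,0],[0.002,-0.075,0,0]]' >/dev/null; python3 -m crank '[[0,-0.013,0,0],[0.001,-0.025,0,0],[0.001,-0.033,0,0],[0.001,-0.038,0,0],[0.001,-0.038,0,0]]'
```

```text
clock: 44.78
position: [0.5968, -0.0974, 0.0706]
eef_rot: [179.9, 0.0, 91.9]
contact_force: [6.2, -1.5, -7.0]
finger_gap: 0.0115
finger_force: 48.8
clock: 45.4
position: [0.5981, -0.1609, 0.0706]
eef_rot: [-180.0, -0.2, 92.0]
contact_force: [4.0, 5.2, -6.5]
finger_gap: 0.0115
finger_force: 49.3
clock: 46.65
position: [0.6004, -0.276, 0.0708]
eef_rot: [-179.9, 0.0, 91.9]
contact_force: [2.5, 1.1, -17.8]
finger_gap: 0.0118
finger_force: 48.6
```

```bash
python3 -m crank '[[0,0,0,0],[0,0,0.0,0],[0,0,0.0,0]]' 0.045 >/dev/null; python3 -m crank '[[0,0,0.04,0],[0,0,0.09,0],[0,0,0.15,0],[0,0.03,0.2,0],[0,0.07,0.21,0]]' 0.085 >/dev/null; python3 -m crank '[[0,0,0,0],[0,0,0,0],[0,0,0,0]]'
python3 - <<'E'
from h import *
st(); f,K,W=cam("wrist"); cv2.imwrite("pics/w12.png",f[:,:,::-1]); 
q=proj(K,W,(.6007,-.179,.106)); u,v=q.astype(int); print("beaker",q)
hsv=cv2.cvtColor(f,cv2.COLOR_RGB2HSV); print(hsv[v,u-60:u+61:6].tolist())
r=(hsv[...,1]>22)&(hsv[...,0]>10)&(hsv[...,0]<35); m=(r*255).astype(np.uint8); w=np.zeros_like(m); w[max(v-60,0):v+60,u-60:u+60]=m[max(v-60,0):v+60,u-60:u+60]
ct=max(cv2.findContours(w,0,2)[0],key=cv2.contourArea); (a,b),rr=cv2.minEnclosingCircle(ct); print(a,b,rr,cv2.contourArea(ct),ray(K,W,(a,b),.106))
E
```

```text
clock: 48.02
position: [0.6007, -0.2063, 0.2814]
eef_rot: [-179.9, -0.0, 91.8]
contact_force: [0.1, 1.3, -0.0]
finger_gap: 0.0852
finger_force: 0.0
48.02 [ 0.6007 -0.2063  0.2814] [-1.7991e+02 -2.0000e-02  9.1830e+01] [ 0.1  1.3 -0. ] 0.0852 [-22.   11.5  59.9  -0.  108.6 -23.9]
beaker [323.92889216 153.3517688 ]
[[75, 13, 117], [78, 11, 116], [78, 11, 117], [75, 13, 117], [77, 15, 119], [24, 28, 136], [23, 28, 82], [26, 26, 137], [24, 28, 138], [26, 26, 137], [22, 28, 138], [24, 28, 137], [27, 28, 91], [25, 26, 60], [24, 27, 133], [72, 11, 118], [78, 11, 114], [70, 13, 116], [75, 9, 116], [78, 11, 117], [72, 11, 118]]
319.6402587890625 153.30543518066406 29.011199951171875 2470.0 [ 0.59692629 -0.17907986  0.106     ]
```

```bash
python3 -m crank '[[-0.002,0.027,-0.05,0],[-0.002,0.027,-0.1,0],[-0.002,0.027,-0.15,0],[-0.002,0.027,-0.18,0],[-0.002,0.027,-0.199,0]]' >/dev/null; python3 -m crank '[[0,0,0,0],[0,0,0,0]]'; python3 -m crank '[[0,0,0,0],[0,0,0,0],[0,0,0,0],[0,0,0,0],[0,0,0,0]]' 0.035 30;  python3 -m crank '[[0,0,0.02,0],[0,0,0.06,0],[0,0,0.1,0],[0,0,0.12,0],[0,0,0.12,0]]'
python3 - <<'E'
from h import *
f,K,W=cam("top")
for n,uv,z in [("pink",(424,267),.152),("pinkfoot",(413,266),.01),("orange",(460,247),.152)]: print(n,ray(K,W,uv,z))
E
```

```text
clock: 48.95
position: [0.5998, -0.179, 0.0852]
eef_rot: [179.9, 0.1, 91.9]
contact_force: [0.5, -0.1, 0.5]
finger_gap: 0.0849
finger_force: 0.0
clock: 49.58
position: [0.5996, -0.1787, 0.0849]
eef_rot: [179.9, 0.1, 91.9]
contact_force: [0.1, 0.0, 5.1]
finger_gap: 0.0494
finger_force: 31.5
clock: 50.2
position: [0.5996, -0.1786, 0.2053]
eef_rot: [179.8, 0.1, 91.9]
contact_force: [0.3, -0.8, -2.2]
finger_gap: 0.0492
finger_force: 31.4
pink [ 0.18977215 -0.32179296  0.152     ]
pinkfoot [ 0.18655674 -0.31790285  0.01      ]
orange [ 0.24859839 -0.42575403  0.152     ]
```

```bash
python3 -m crank '[[-0.045,-0.013,0,0],[-0.09,-0.026,0,0],[-0.135,-0.04,0,0],[-0.18,-0.053,0,0],[-0.215,-0.064,0,0]]' >/dev/null; python3 -m crank '[[0,0,-0.04,0],[0,0,-0.09,0],[0,0,-0.13,0],[0,0,-0.15,0],[0,0,-0.158,0]]'; python3 -m crank '[[0,0,-0.002,0],[0,0,-0.003,0],[0,0,-0.003,0]]'
```

```text
clock: 51.5
position: [0.3813, -0.2407, 0.0446]
eef_rot: [-179.6, -0.3, 91.9]
contact_force: [-21.4, 15.2, 45.6]
finger_gap: 0.0492
finger_force: 36.0
clock: 51.88
position: [0.3833, -0.242, 0.0446]
eef_rot: [-179.9, -0.0, 91.9]
contact_force: [-9.1, 6.5, 20.3]
finger_gap: 0.0494
finger_force: 33.7
```

```bash
python3 -m crank '[[0,0,0.002,0],[0,0,0.003,0],[0,0,0.003,0]]'; python3 -m crank '[[0,0,0,0],[0,0,0,0],[0,0,0,0],[0,0,0,0]]' 0.083 >/dev/null; python3 -m crank '[[0,0,0.04,0],[0,0,0.1,0],[0,0,0.15,0],[0,0,0.2,0],[0,0,0.22,0]]' | head -2
python3 - <<'E'
from h import *
st(); f,K,W=cam("wrist")
q=proj(K,W,(.384,-.242,.066)); u,v=q.astype(int); print("beaker",q)
hsv=cv2.cvtColor(f,cv2.COLOR_RGB2HSV); m=((hsv[...,1]<60)*255).astype(np.uint8); w=np.zeros_like(m); w[v-45:v+45,u-45:u+45]=m[v-45:v+45,u-45:u+45]
ct=max(cv2.findContours(w,0,2)[0],key=cv2.contourArea); (a,b),rr=cv2.minEnclosingCircle(ct); print(a,b,rr,cv2.contourArea(ct),ray(K,W,(a,b),.066), hsv[v,u-50:u+50:6].tolist())
E
```

```text
clock: 52.25
position: [0.3835, -0.2421, 0.0447]
eef_rot: [-179.9, -0.1, 91.9]
contact_force: [-2.1, 1.2, 2.8]
finger_gap: 0.0491
finger_force: 32.0
clock: 53.38
position: [0.3845, -0.2429, 0.2694]
53.38 [ 0.3845 -0.2429  0.2694] [179.75   0.2   91.89] [-0.1  0.  -0.7] 0.0832 [-36.6 -17.   88.8  -0.  107.9 -38.5]
beaker [321.12507021 175.61595346]
319.5 174.5 27.72193145751953 2140.5 [ 0.38237628 -0.24094052  0.066     ] [[20, 86, 125], [20, 87, 126], [20, 88, 125], [20, 90, 125], [24, 26, 138], [23, 40, 76], [23, 30, 138], [24, 30, 138], [23, 31, 138], [23, 31, 138], [24, 30, 129], [25, 36, 77], [24, 30, 138], [19, 88, 127], [19, 85, 126], [19, 84, 127], [19, 84, 127]]
```

Beaker upright on the bat: round rim at (319,174), at the predicted spot. Now return the tray.

```bash
python3 -m crank '[[0.045,-0.007,0,0],[0.09,-0.014,0,0],[0.135,-0.02,0,0],[0.18,-0.027,0,0],[0.216,-0.033,0,0]]' 0.045 >/dev/null; python3 -m crank '[[0,0,-0.05,0],[0,0,-0.1,0],[0,0,-0.15,0],[0,0,-0.18,0],[0,0,-0.199,0]]' >/dev/null;  python3 -m crank '[[0,0,0,0],[0,0,0,0]]'; python3 -m crank '[[0,0,0,0],[0,0,0,0],[0,0,0,0],[0,0,0,0]]' 0.005 50; python3 -m crank '[[0,0.008,0,0],[0,0.023,0,0],[-0.001,0.04,0,0],[-0.001,0.06,0,0],[-0.002,0.08,0,0]]';  python3 -m crank '[[0,0.02,0,0],[-0.001,0.04,0,0],[-0.001,0.06,0,0],[-0.002,0.075,0,0],[-0.003,0.09,0,0]]'
```

```text
clock: 54.92
position: [0.6003, -0.2756, 0.067]
eef_rot: [179.9, 0.0, 91.9]
contact_force: [0.5, -0.5, 0.3]
finger_gap: 0.0449
finger_force: 0.0
clock: 55.42
position: [0.6004, -0.2756, 0.067]
eef_rot: [179.9, 0.0, 91.9]
contact_force: [1.2, 0.4, 1.4]
finger_gap: 0.0116
finger_force: 48.8
clock: 56.05
position: [0.5987, -0.1954, 0.067]
eef_rot: [179.9, 0.1, 91.9]
contact_force: [5.5, -4.7, -0.4]
finger_gap: 0.0116
finger_force: 48.9
clock: 56.68
position: [0.5969, -0.1052, 0.067]
eef_rot: [179.7, 0.1, 91.9]
contact_force: [11.5, -4.2, -3.3]
finger_gap: 0.0115
finger_force: 48.9
```

```bash
python3 -m crank '[[0,0.004,0,0],[0,0.008,0,0],[0,0.008,0,0]]' ; python3 -m crank '[[0,0,0,0],[0,0,0.0,0],[0,0,0.0,0]]' 0.04 >/dev/null; python3 -m crank '[[0,0,0.04,0],[0,0,0.09,0],[0,-0.02,0.133,0.18],[0.002,-0.08,0.133,0.36],[0.004,-0.14,0.133,0.54]]' 0.034 >/dev/null; python3 -m crank '[[0.002,-0.04,0,0.18],[0.002,-0.053,0,0.36],[0.002,-0.053,0,0.54],[0.002,-0.053,0,0.72],[0.002,-0.053,0,0.9]]' >/dev/null; python3 -m crank '[[0,0,0,0.126],[0,0,0,0.126],[0,0,0,0.126]]' ;python3 - <<'E'
from h import *
st(); f,K,W=cam("wrist"); g=cv2.cvtColor(f,cv2.COLOR_RGB2GRAY); cv2.imwrite("pics/w13.png",f[:,:,::-1])
e=proj(K,W,(.603,-.29,.036)); print(e)
u,v=e.astype(int)
for dv in (-15,0,15): print(g[v+dv,u-40:u+40:2].tolist())
E
```

```text
clock: 57.05
position: [0.5968, -0.0968, 0.067]
eef_rot: [179.7, 0.0, 91.9]
contact_force: [8.7, -1.7, -1.0]
finger_gap: 0.0115
finger_force: 49.0
clock: 59.05
position: [0.6009, -0.2904, 0.1993]
eef_rot: [180.0, -0.0, -178.5]
contact_force: [0.9, 0.3, 0.3]
finger_gap: 0.0339
finger_force: 0.0
59.05 [ 0.6009 -0.2904  0.1993] [ 1.7999e+02 -2.0000e-02 -1.7852e+02] [0.9 0.3 0.3] 0.0339 [ -28.7   15.6   63.6    0.   100.9 -120.2]
[321.65196195 190.29738425]
[159, 161, 162, 162, 162, 163, 164, 159, 162, 154, 107, 111, 110, 109, 109, 107, 162, 96, 38, 43, 44, 48, 44, 38, 117, 160, 157, 156, 156, 160, 164, 163, 159, 153, 109, 110, 110, 111, 111, 111]
[159, 160, 162, 162, 163, 163, 160, 154, 160, 158, 109, 112, 113, 112, 114, 111, 165, 99, 38, 43, 45, 49, 42, 39, 140, 161, 154, 159, 157, 156, 159, 163, 165, 112, 109, 108, 108, 110, 109, 108]
[157, 162, 161, 156, 160, 157, 157, 163, 161, 157, 109, 112, 113, 112, 115, 115, 112, 93, 39, 43, 44, 48, 44, 40, 170, 158, 157, 158, 157, 154, 159, 162, 164, 116, 110, 112, 111, 114, 115, 112]
```

Bar centred 1 px from expectation (y about -0.289). Grip it and carry it shut along the mirrored arc.

```bash
python3 -m crank '[[0.001,0.001,-0.05,0],[0.001,0.001,-0.1,0],[0.001,0.001,-0.13,0],[0.001,0.001,-0.157,0],[0.001,0.001,-0.157,0]]' >/dev/null; python3 -m crank '[[0,0,0,0],[0,0,0,0],[0,0,0,0],[0,0,0,0]]' 0.005 25; python3 -m crank '[[0,0.001,0.013,0],[0,0.002,0.026,0],[0,0.005,0.039,0],[0,0.009,0.051,0],[0,0.014,0.063,0]]'; python3 -m crank '[[0,0.006,0.012,0],[-0.001,0.013,0.022,0],[-0.001,0.021,0.033,0],[-0.001,0.030,0.043,0],[-0.001,0.040,0.052,0]]'; python3 -m crank '[[0,0.010,0.009,0],[-0.001,0.021,0.017,0],[-0.001,0.033,0.023,0],[-0.001,0.045,0.028,0],[-0.002,0.057,0.032,0]]'; python3 -m crank '[[0,0.013,0.003,0],[-0.001,0.026,0.005,0],[-0.001,0.039,0.005,0],[-0.001,0.052,0.005,0],[-0.002,0.065,0.003,0]]'
```

```text
clock: 60.22
position: [0.6028, -0.2899, 0.0444]
eef_rot: [-179.9, 0.2, -178.4]
contact_force: [-0.4, -0.3, 6.1]
finger_gap: 0.0103
finger_force: 25.9
clock: 60.85
position: [0.6025, -0.2774, 0.1066]
eef_rot: [-179.8, 0.1, -178.5]
contact_force: [3.4, -7.0, 0.3]
finger_gap: 0.0107
finger_force: 24.4
clock: 61.48
position: [0.6018, -0.2391, 0.1613]
eef_rot: [-179.5, 0.3, -178.6]
contact_force: [0.8, -10.7, 7.3]
finger_gap: 0.0104
finger_force: 24.4
clock: 62.1
position: [0.6005, -0.1809, 0.1956]
eef_rot: [-179.6, 0.5, -178.5]
contact_force: [2.1, -5.8, 16.9]
finger_gap: 0.0095
finger_force: 25.8
clock: 62.72
position: [0.5992, -0.113, 0.2006]
eef_rot: [-179.9, 0.7, -178.4]
contact_force: [1.9, 2.5, 25.6]
finger_gap: 0.0071
finger_force: 28.0
```

```bash
python3 -m crank '[[0,0.013,-0.001,0],[-0.001,0.025,-0.005,0],[-0.001,0.037,-0.010,0],[-0.001,0.049,-0.016,0],[-0.002,0.060,-0.023,0]]'; python3 -m crank '[[0,0.010,-0.008,0],[0,0.016,-0.013,0],[0,0.018,-0.015,0],[0,0.018,-0.015,0]]'
```

```text
clock: 63.35
position: [0.5975, -0.0501, 0.1748]
eef_rot: [179.8, 0.6, -178.2]
contact_force: [5.0, 8.3, 11.4]
finger_gap: 0.0049
finger_force: 7.5
clock: 63.85
position: [0.5972, -0.0352, 0.1622]
eef_rot: [-179.9, 0.7, -178.3]
contact_force: [-2.0, 0.8, 23.5]
finger_gap: 0.005
finger_force: 12.6
```

```bash
python3 -m crank '[[0,0,0.01,0],[0,0,0.04,0],[0,0,0.09,0],[0,0.01,0.14,0],[-0.03,0.06,0.16,0]]' >/dev/null; python3 -m crank '[[-0.04,0.05,0.03,0],[-0.08,0.1,0.04,0],[-0.12,0.16,0.04,0],[-0.16,0.22,0.04,0],[-0.17,0.28,0.04,0]]' >/dev/null;python3 -m crank '[[0,0.02,0,0],[0,0.02,0,0],[0,0.02,0,0]]'
python3 - <<'E'
from h import *
f,K,W=cam("top"); g,Ks,Ws=cam("scene")
a=cv2.resize(f[70:240,240:500],None,fx=3,fy=3,interpolation=2); cv2.imwrite("pics/end.png",a[:,:,::-1]); save("end2.png",g,(100,90,400,315),2.6)
E
```

```text
clock: 65.47
position: [0.4032, 0.2988, 0.3542]
eef_rot: [-179.9, -0.0, -178.5]
contact_force: [0.3, -0.2, 0.4]
finger_gap: 0.0047
finger_force: 0.0
```

View pics/end.png

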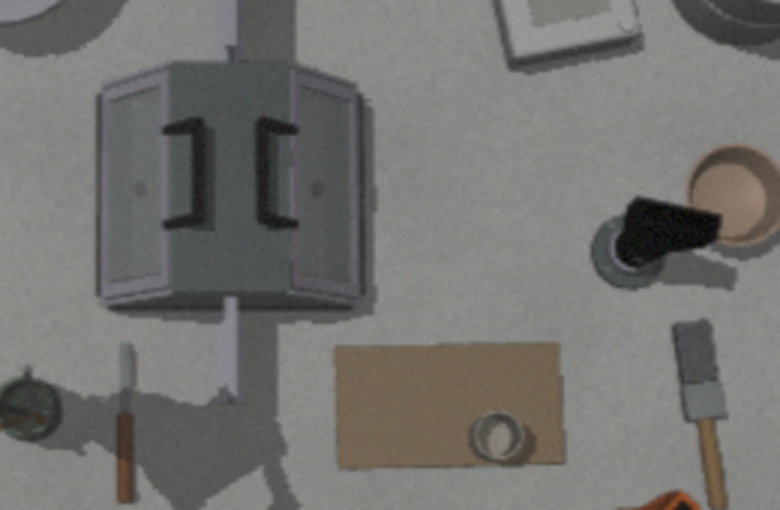

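View pics/end2.png

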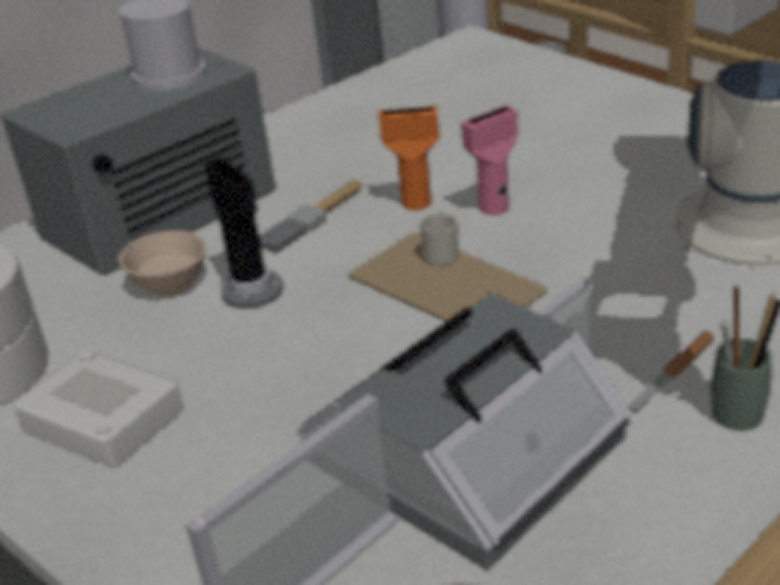

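Both doors shut with bars mirrored, knobs symmetric, and nozzle home. But the beaker now stands at crop (497,437), so it has been knocked aside on the bat. I measure it.

Run:
```python
from h import *
f,K,W=cam("top")
p=ray(K,W,(240+497.5/3-.4,70+437/3-.4),.066); c=np.array([.379,-.243]); t=np.radians(2.2); d=p[:2]-c
print(p, "bat frame",d@[np.cos(t),np.sin(t)],d@[-np.sin(t),np.cos(t)])
for n,u,v in [("TL",335,346),("TR",559,343),("BL",338,468),("BR",564,462)]: print(n,ray(K,W,(240+u/3-.4,70+v/3-.4),.01)[:2].round(4))
```

```text
[ 0.34263408 -0.28369289  0.066     ] bat frame -0.037901228392013445 -0.039266889317723
TL [ 0.44   -0.1204]
TR [ 0.4476 -0.3592]
BL [ 0.3104 -0.1251]
BR [ 0.3209 -0.3643]
```

The beaker is upright on the bat at bat-frame (-0.038, -0.039), well inside the limits. The bars and knobs match their starting pixels, so I hand in.

```bash
python3 -c "
from rig import workorder; print(workorder.job_done())"
```

```text
the job is handed in; nothing more can be done
None
```

The job is handed in, though the hand-in returned no verdict: the nozzle is home with the button out, the one beaker stands upright on the bat (knocked about 6 cm after I set it down, still within limits), the tray is back in the middle, and both doors are shut.

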